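# Load grinding balls into a clamped inspection carriage and set it under the camera

## Task

Release the clamp lever, slide the tray carriage out from under the inspection camera to the green mark and clamp it there. Then tip the grinding balls out of each loaded cup into the tray compartment tagged in the colour of its handle, and stand the cups upright on the desk again. Finally release the clamp, slide the loaded carriage back to the orange mark and clamp it again, without knocking the camera or disturbing the other things on the desk.

Things in the scene. Friction and masses are not known exactly. Their poses are not given: they have to be found in the camera images.
- camera_head: black inspection camera with white ring light (62 mm across, underside 176 mm above the desk, top 300 mm) fixed on an arm over the right half of the rail. Origin: desk height on the camera's axis. It must not be knocked (over 3 N).
- carriage (a joint): position of the carriage along the rail, m, growing to the left (rail +y); runs from 0 to 0.24 between stops; pointer at the orange camera mark at 0.02, at the green load mark at 0.20. Released it moves at about 4 N; clamped it does not slide. The rail unit is fixed: grey base plate 110 x 560 x 12 mm, its y axis along the rail (to the left), x away from the robot, turned a little from the room's axes.
- clamp_lever (a joint): clamp lever on the carriage, rad: 0 clamped (stop; arm points along rail +y), 1.2 released (stop; swung towards the robot, rail -x). Turns about a vertical pivot; stays where left; bites below 0.65, fully clamped below 0.2; 1.5 to 4 N at the knob turn it.
- lever_pivot (a point): point on the vertical pivot axis of the clamp lever, at the height of the middle of the lever's knob (70 mm above the desk); moves with the carriage.
- lever_knob (a point): middle of the upright red grip at the end of the clamp lever, which revolves freely on its pin: 17 mm across, 36 mm tall (50 to 86 mm above the desk), 50 mm from the pivot.
- pull_knob (a point): middle of the black upright pull knob on the carriage: 18 mm across, 28 mm tall, 58 to 86 mm above the desk, on a 10 mm neck. Push or pull the carriage by it. It stands 155 mm to the left of the pointer (rail y) and 23 mm behind the rail's centreline.
- pointer (a point): tip of the red pointer on the carriage's front, level with the tray's middle, 13 mm above the desk.
- load_mark (a point): green mark on the front strip of the rail (13 mm above the desk), clear of the camera: loading position.
- camera_mark (a point): orange mark on the front strip of the rail (13 mm above the desk), under the camera: inspection position.
- well_red (a point): centre of the floor (39 mm above the desk) of the right compartment of the black tray on the carriage, tagged red: inside 60 mm (rail x) x 52 mm (rail y), axes as the rail's. Outer walls (3 to 4 mm thick) rise 37 mm above this floor, the two partitions between compartments (4 mm) 25 mm.
- well_blue (a point): centre of the floor (39 mm above the desk) of the middle compartment of the black tray on the carriage, tagged blue: inside 60 mm (rail x) x 52 mm (rail y), axes as the rail's. Outer walls (3 to 4 mm thick) rise 37 mm above this floor, the two partitions between compartments (4 mm) 25 mm.
- well_yellow (a point): centre of the floor (39 mm above the desk) of the left compartment of the black tray on the carriage, tagged yellow: inside 60 mm (rail x) x 52 mm (rail y), axes as the rail's. Outer walls (3 to 4 mm thick) rise 37 mm above this floor, the two partitions between compartments (4 mm) 25 mm.
- cup_red: loose flared steel sample cup, 80 g, foot 30 mm, rim 62 mm across, 32 mm high, wall 2 mm, inner floor at 4 mm; the wall leans out 26 deg. Origin: centre of its underside, z up. Cranked handle towards its +y: level round red grip, 11 mm thick, axis 60 mm above the underside, from y = 56 to 110 mm. Balls roll out once it is tipped by 75 to 85 deg; it keeps them below 50 deg.
- cup_blue: loose flared steel sample cup, 80 g, foot 30 mm, rim 62 mm across, 32 mm high, wall 2 mm, inner floor at 4 mm; the wall leans out 26 deg. Origin: centre of its underside, z up. Cranked handle towards its +y: level round blue grip, 11 mm thick, axis 60 mm above the underside, from y = 56 to 110 mm. Balls roll out once it is tipped by 75 to 85 deg; it keeps them below 50 deg.
- cup_yellow: loose flared steel sample cup, 80 g, foot 30 mm, rim 62 mm across, 32 mm high, wall 2 mm, inner floor at 4 mm; the wall leans out 26 deg. Origin: centre of its underside, z up. Cranked handle towards its +y: level round yellow grip, 11 mm thick, axis 60 mm above the underside, from y = 56 to 110 mm. Balls roll out once it is tipped by 75 to 85 deg; it keeps them below 50 deg.
- ball_red_0: white ceramic grinding ball, 15 mm in diameter, 11 g of the lot that starts in the red-handled cup; origin at its centre. May be absent.
- ball_red_1: white ceramic grinding ball, 15 mm in diameter, 11 g of the lot that starts in the red-handled cup; origin at its centre. May be absent.
- ball_blue_0: white ceramic grinding ball, 15 mm in diameter, 11 g of the lot that starts in the blue-handled cup; origin at its centre. May be absent.
- ball_blue_1: white ceramic grinding ball, 15 mm in diameter, 11 g of the lot that starts in the blue-handled cup; origin at its centre. May be absent.
- ball_yellow_0: white ceramic grinding ball, 15 mm in diameter, 11 g of the lot that starts in the yellow-handled cup; origin at its centre. May be absent.
- ball_yellow_1: white ceramic grinding ball, 15 mm in diameter, 11 g of the lot that starts in the yellow-handled cup; origin at its centre. May be absent.
- dropper_bottle: bystander: glass dropper bottle, 42 x 41 x 110 mm, origin under its middle.
- objective_can: bystander: clear-topped objective canister, 39 x 39 x 66 mm, origin under its middle.
- loupe: bystander: folding pocket loupe, 26 x 54 x 15 mm, origin under its middle.

How it is judged:
On the way, in this order (a step that is already met when the one before it is completed fails the run):
1. the clamp lever is released (value of joint clamp_lever above 0.9 rad), for 0.1 s.
2. the carriage's pointer is at the green load mark (within 4 mm) and the clamp is shut (lever below 0.2 rad) (horizontal distance between pointer and load_mark below 0.004 m and value of joint clamp_lever below 0.2 rad), for 0.2 s.
3. with the carriage clamped at the green mark, every ball lies in the compartment of its cup's colour (all of step 2 and x of ball_red_0 in the frame of well_red between -0.028 and 0.028 m and y of ball_red_0 in the frame of well_red between -0.024 and 0.024 m and z of ball_red_0 in the frame of well_red between 0 and 0.025 m and x of ball_red_1 in the frame of well_red between -0.028 and 0.028 m and y of ball_red_1 in the frame of well_red between -0.024 and 0.024 m and z of ball_red_1 in the frame of well_red between 0 and 0.025 m and x of ball_blue_0 in the frame of well_blue between -0.028 and 0.028 m and y of ball_blue_0 in the frame of well_blue between -0.024 and 0.024 m and z of ball_blue_0 in the frame of well_blue between 0 and 0.025 m and x of ball_blue_1 in the frame of well_blue between -0.028 and 0.028 m and y of ball_blue_1 in the frame of well_blue between -0.024 and 0.024 m and z of ball_blue_1 in the frame of well_blue between 0 and 0.025 m and x of ball_yellow_0 in the frame of well_yellow between -0.028 and 0.028 m and y of ball_yellow_0 in the frame of well_yellow between -0.024 and 0.024 m and z of ball_yellow_0 in the frame of well_yellow between 0 and 0.025 m and x of ball_yellow_1 in the frame of well_yellow between -0.028 and 0.028 m and y of ball_yellow_1 in the frame of well_yellow between -0.024 and 0.024 m and z of ball_yellow_1 in the frame of well_yellow between 0 and 0.025 m), for 0.3 s.
4. the clamp lever is released again (value of joint clamp_lever above 0.9 rad), for 0.1 s.
5. the pointer is at the orange camera mark (within 4 mm) and the clamp is shut (lever below 0.2 rad) (horizontal distance between pointer and camera_mark below 0.004 m and value of joint clamp_lever below 0.2 rad), for 0.2 s.
At the end, for the whole second after the job is handed in: pointer within 4 mm of the orange mark, lever below 0.2 rad; every ball at rest on the floor of the compartment of its cup's colour; every cup at rest upright (within 0.12 rad) on the desk (all of step 5 and x of ball_red_0 in the frame of well_red between -0.028 and 0.028 m and y of ball_red_0 in the frame of well_red between -0.024 and 0.024 m and z of ball_red_0 in the frame of well_red between 0 and 0.025 m and x of ball_red_1 in the frame of well_red between -0.028 and 0.028 m and y of ball_red_1 in the frame of well_red between -0.024 and 0.024 m and z of ball_red_1 in the frame of well_red between 0 and 0.025 m and x of ball_blue_0 in the frame of well_blue between -0.028 and 0.028 m and y of ball_blue_0 in the frame of well_blue between -0.024 and 0.024 m and z of ball_blue_0 in the frame of well_blue between 0 and 0.025 m and x of ball_blue_1 in the frame of well_blue between -0.028 and 0.028 m and y of ball_blue_1 in the frame of well_blue between -0.024 and 0.024 m and z of ball_blue_1 in the frame of well_blue between 0 and 0.025 m and x of ball_yellow_0 in the frame of well_yellow between -0.028 and 0.028 m and y of ball_yellow_0 in the frame of well_yellow between -0.024 and 0.024 m and z of ball_yellow_0 in the frame of well_yellow between 0 and 0.025 m and x of ball_yellow_1 in the frame of well_yellow between -0.028 and 0.028 m and y of ball_yellow_1 in the frame of well_yellow between -0.024 and 0.024 m and z of ball_yellow_1 in the frame of well_yellow between 0 and 0.025 m and linear speed of each of ball_red_0, ball_red_1, ball_blue_0, ball_blue_1, ball_yellow_0, ball_yellow_1 below 0.03 m/s and height (world z) of cup_red between -0.004 and 0.006 m and angle between each of cup_red, cup_blue, cup_yellow's own z axis and vertical below 0.12 rad and linear speed of each of cup_red, cup_blue, cup_yellow below 0.02 m/s and height (world z) of cup_blue between -0.004 and 0.006 m and height (world z) of cup_yellow between -0.004 and 0.006 m); the robot touches nothing.
It fails at once if the camera is knocked (more than 3 N) (contact force between camera_head and anything else above 3 N).
It fails at once if a bystander (dropper bottle, objective canister, loupe) is pushed more than 30 mm (distance of any of dropper_bottle, objective_can, loupe from where it was at the start of the episode above 0.03 m).
Of ball_red_0, ball_red_1, ball_blue_0, ball_blue_1, ball_yellow_0, ball_yellow_1 only 3 to 6 are there at a start; the rules pass over those that are not, and their reading is None.
At some moment in a run one of cup_red, cup_blue, cup_yellow may be knocked a few centimetres aside while the robot is not near it.
It also fails if it takes over 208 s, if anything falls off the work surface, if the arm or the gripper's body presses on something with over 40 N, if the wrist force passes 120 N, or if a joint passes its speed limit or range.

## Robot

A 7-joint arm with a two-finger parallel gripper is mounted at the origin on a cart in front of the work surface, level with it; the furniture and walls round the work are solid. World frame = base frame: x ahead of the robot, y to its left, z up, the work surface at z = 0. Lengths are in m, angles in rad, forces in N, time in s.
With the tool pointing down it reaches from about 0.4 to 0.9 m from the base axis. Payload 5.6 kg.
Tool frame: the origin (TCP) lies midway between the tips of the shut fingers; the grasp point (between the pads) lies 19 mm behind it; x points along the fingers, y is the direction in which the jaws open and shut, and the axes are right-handed (so a half turn about x gives the same grasp; the last joint's range is limited). The gripper opens to 92 mm and grips with 3 to 60 N. Pads are 20 mm wide; open, the fingers measure 128 mm over their backs; the gripper's body (75 mm by 189 mm) begins 69 mm behind the grasp point.
Start: joints at [-1.342, 0.468, -0.012, 1.603, 0.006, 1.071, -0.056], TCP at [0.175, 0.626, 0.215] pointing down, gripper open.
Joint ranges: [-2.53, 2.53], [-0.31, 2.02], [-1.57, 1.55], [0.28, 2.44], [-1.29, 4.43], [0.15, 1.84], [-2.92, 2.92]. Speed limits (rad/s): [2.57, 2.57, 3.14, 3.14, 3.14, 3.14, 3.14].

## Interface

Orientations are given as a 3x3 rotation matrix whose columns are the frame's x, y, z axes.
In Python, from rig import readout, grab_frame, manip gives the robot as it stands. The module is installed in compiled form; this text tells all that it offers.
- The arm moves only by the shell command python3 -m creep 'ROWS'. ROWS is JSON, a list of rows, each a list of 3 entries, a list of its own where there are three numbers: the shift along the world's x, y, z in mm, then the turn about the world's z in rad, then the opening, from 0 (shut) to 1 (fully open). In form: [[[dx, dy, dz], turn, fingers], ...]. A call has 1 to 20 rows; each row is the pose to reach, as a shift and turn from the pose commanded when the call began; what a row does not reach only later rows make up. A row lasts 1/8 s, in which the tool goes at most 62.5 mm and 10.7 degrees, less where a joint would pass 70% of its speed; a pose out of reach is approached as far as the arm can. A call with a gripper value outside its range is refused whole. The fingers move at their own pace and stop on an object; the grip force is fixed at half the most. Time passes only in rows, so rows that repeat a pose let the fingers close. It gives the time, the measured TCP pose, the force and the opening at its end, in the units of the state.
- readout.get_state(): the state, without advancing time (a new reading comes with each control period).
- grab_frame(name): name is "side" or "top"; returns a dict with "color" (400x640x3 uint8, red, green, blue), "depth" (400x640 float32, m along the optical axis (not along the pixel's ray), 0 where there is no reading), "vertical_fov" (degrees; the focal length in pixels is half the picture's height over the tangent of half this angle, whatever the lens; pixels are square), "cx", "cy" (the principal point, pixels), "distortion" ([k1, k2, p1, p2, k3] as OpenCV has them; the pictures are not rectified), "cam_to_world" (4x4, takes a point from camera to world coordinates). Camera axes: x right, y down, z forward; pixel columns grow to the right and rows downward; lengths in m; the calibration is good to about 2 mm. A picture is of the moment at which its call begins.
- manip.close_job(): hands the job in, once; it reports no verdict.
The state is a dict: "time": time; "joints": joint angles; "joint_vel": joint speeds; "tau": joint torques, N m; "position": TCP position; "orientation": TCP orientation; "force": force on the tool from outside, world axes, zero at the start; "moment": the same for the moment, N m; "width": finger opening in m.
Only numpy, scipy, OpenCV 4.12 (cv2) and the standard library are available. Lean on these libraries where they do the work, as an engineer would, in place of code of your own. Each camera call takes 0.05 s, during which the arm holds its last target. There are 200 camera calls.

## Working session

There is one attempt and no reset: what is moved stays moved. The work goes in short steps, Python scripts to look and compute and a shell command to move; the robot and the scene stay as the last step left them, time stands still between calls to the robot, and variables do not carry over. Pictures are saved under pics/ and viewed, about 12 in all and at most 16, crops included, and the job is handed in when it is done.

```bash
mkdir -p pics; cat > h.py <<'E'
import numpy as np,cv2,sys
from rig import readout,grab_frame,manip
def snap(n):
    f=grab_frame(n);np.savez(f'/tmp/{n}.npz',**{k:np.array(v) for k,v in f.items()});return f
def load(n): return dict(np.load(f'/tmp/{n}.npz'))
def K(f):
    h=f['color'].shape[0];F=h/2/np.tan(np.radians(float(f['vertical_fov']))/2)
    return np.array([[F,0,float(f['cx'])],[0,F,float(f['cy'])],[0,0,1]])
def cloud(f):
    h,w=f['depth'].shape;u,v=np.meshgrid(np.arange(w),np.arange(h))
    p=cv2.undistortPoints(np.stack([u,v],-1).reshape(-1,1,2).astype(np.float64),K(f),np.array(f['distortion'],float)).reshape(h,w,2)
    d=f['depth'];P=np.dstack([p*d[...,None],d]);T=np.array(f['cam_to_world']);return P@T[:3,:3].T+T[:3,3]
def onz(f,u,v,z):
    p=cv2.undistortPoints(np.array([[[u,v]]],float),K(f),np.array(f['distortion'],float))[0,0]
    T=np.array(f['cam_to_world']);r=T[:3,:3]@[p[0],p[1],1];t=(z-T[2,3])/r[2];return T[:3,3]+t*r
def proj(f,P):
    T=np.linalg.inv(np.array(f['cam_to_world']));P=np.atleast_2d(P)@T[:3,:3].T+T[:3,3]
    return cv2.projectPoints(P.astype(float),np.zeros(3),np.zeros(3),K(f),np.array(f['distortion'],float))[0][:,0]
def save(f,name,box=None,s=1):
    c=np.array(f['color'])[...,::-1]
    if box: x0,y0,x1,y1=box;c=c[y0:y1,x0:x1]
    cv2.imwrite(f'pics/{name}.png',cv2.resize(c,None,fx=s,fy=s,interpolation=cv2.INTER_CUBIC))
E
python3 - <<'E'
from h import *
for n in('top','side'):
    f=snap(n);save(f,n+'0');print(n,np.round(f['cam_to_world'],3).tolist(),f['vertical_fov'])
s=readout.get_state();print(s)
E
```

```text
top [[0.001, -0.989, 0.149, 0.376], [-1.0, -0.0, 0.007, -0.041], [-0.007, -0.149, -0.989, 1.131], [0.0, 0.0, 0.0, 1.0]] 54.901519677881026
side [[0.948, -0.169, 0.269, 0.27], [-0.317, -0.445, 0.838, -0.886], [-0.021, -0.88, -0.475, 0.572], [0.0, 0.0, 0.0, 1.0]] 55.774125706843755
{'time': 0.1, 'joints': array([-1.34199913,  0.46828315, -0.01156555,  1.60354482,  0.00598294,
        1.07138399, -0.05629661]), 'joint_vel': array([ 0.00037145, -0.00196696, -0.00054163, -0.00234931,  0.00096069,
       -0.00141158, -0.00051316]), 'tau': array([ 8.40444318e-04, -5.21644878e+01, -1.26615100e-02, -2.44363225e+01,
       -5.68993867e-02,  1.40818488e-02,  5.29327485e-05]), 'position': array([0.17444195, 0.62560626, 0.21373395]), 'orientation': array([[-3.12130682e-04,  2.68561535e-01,  9.63262480e-01],
       [-1.55410909e-03,  9.63261233e-01, -2.68561691e-01],
       [-9.99998744e-01, -1.58084132e-03,  1.16710538e-04]]), 'force': array([ 0.65591209, -0.13963681, -1.21432579]), 'moment': array([-0.01866689,  0.03066958,  0.01130266]), 'width': 0.09202436510032333}
```

View pics/top0.png

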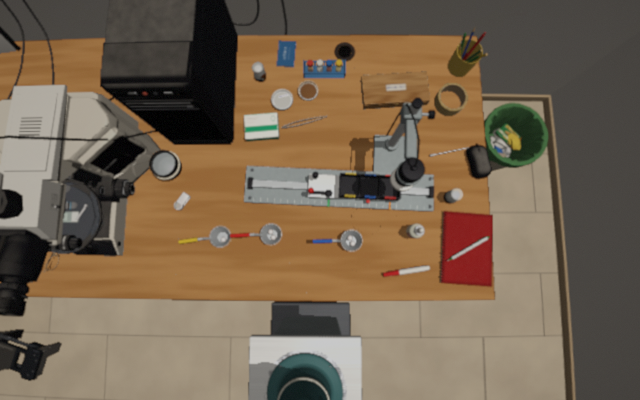

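View pics/side0.png

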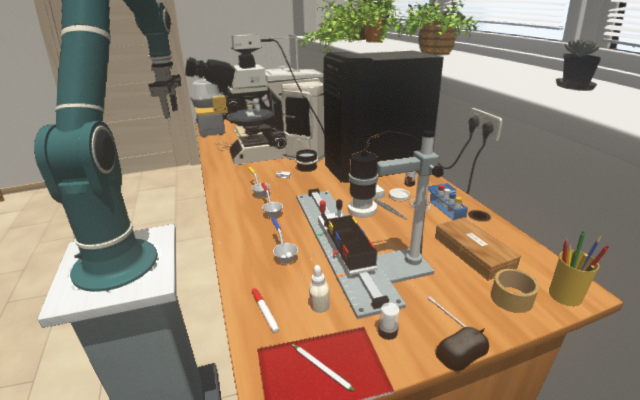

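```bash
python3 - <<'E'
from h import *
f=load('top');save(f,'rail',(235,155,445,255),3.8)
c=cloud(f);np.save('/tmp/c.npy',c)
hsv=cv2.cvtColor(f['color'],cv2.COLOR_RGB2HSV)
z=c[...,2]
g=(z>0.004)&(z<0.02)&(c[...,0]>.3)&(c[...,0]<.7)&(hsv[...,1]<70)
g[:,:240]=0;g[:,440:]=0
print('base pts',g.sum());ys,xs=np.nonzero(g);r=cv2.minAreaRect(c[g][:,:2].astype(np.float32)*1000);print(r)
def blob(lo,hi,box,zr,name):
    m=cv2.inRange(hsv,np.array(lo),np.array(hi))>0
    x0,y0,x1,y1=box;mm=np.zeros_like(m);mm[y0:y1,x0:x1]=1;m&=mm.astype(bool)
    n,l,s,ce=cv2.connectedComponentsWithStats(m.astype(np.uint8))
    for i in range(1,n):
        if s[i,4]>3: print(name,ce[i].round(1),s[i,4],np.median(c[l==i],0).round(3))
B=(165,155,445,260)
blob((0,150,90),(6,255,255),B,0,'red');blob((172,150,90),(180,255,255),B,0,'red2')
blob((105,150,60),(130,255,255),B,0,'blue');blob((22,150,90),(34,255,255),B,0,'yel');blob((45,120,60),(80,255,255),B,0,'green');blob((8,190,150),(18,255,255),(240,190,440,215),0,'orange')
E
```

```text
base pts 4589
((537.0780029296875, -93.3536376953125), (565.0418090820312, 369.33721923828125), 82.78681182861328)
red [310.4 190.4] 16 [ 0.559 -0.017  0.085]
red [390.3 197.7] 27 [ 0.539 -0.239  0.074]
red [367.  200.5] 8 [ 0.537 -0.178  0.032]
red [443.5 241. ] 77 [ 0.417 -0.403  0.008]
red [239.4 234.9] 61 [0.437 0.181 0.064]
blue [369.2 196.5] 30 [ 0.543 -0.18   0.073]
blue [322.4 240.6] 32 [ 0.421 -0.05   0.064]
yel [350.5 174. ] 10 [ 0.607 -0.128  0.074]
yel [349.7 195.8] 30 [ 0.545 -0.126  0.073]
yel [187.5 240.4] 67 [0.422 0.328 0.064]
```

View pics/rail.png

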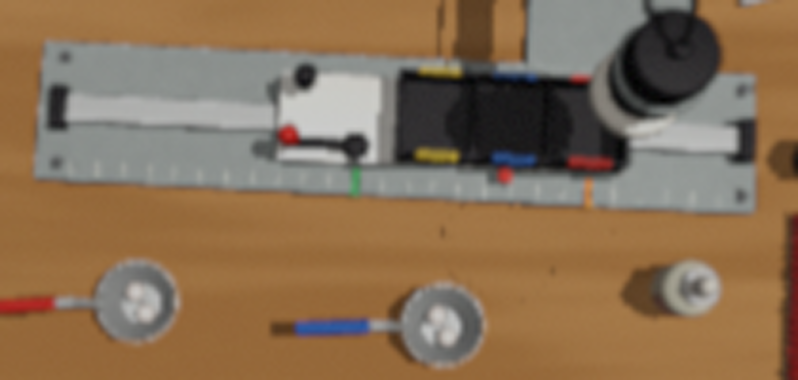

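```bash
python3 - <<'E'
from h import *
f=load('top');o=lambda u,v,z:onz(f,235+u/3.8,155+v/3.8,z)
C=[o(u,v,.012) for u,v in((45,41),(756,75),(754,212),(35,178))]
for p in C:print(p.round(4))
yd=((C[0]-C[1])+(C[3]-C[2]));yd/=np.linalg.norm(yd);th=np.arctan2(-yd[0],yd[1]);print('rail yaw',th)
xd=np.array([yd[1],-yd[0],0]);ctr=sum(C)/4;print('ctr',ctr.round(4))
for n,u,v,z in(('green',355,182,.013),('orange',588,192,.013),('pointer',504,176,.013),('knob',288,131,.086),('pivot',355,143,.07),('pull',305,74,.086)):
    p=o(u,v,z);d=p-ctr;print(n,p.round(4),'rail x,y',(d@xd).round(4),(d@yd).round(4))
c=np.load('/tmp/c.npy')
# cups: rim points and handles
for n,cx,cy,hx,hy in(('yellow',219,237,187.5,240.4),('red',271,235,239.4,234.9),('blue',350.5,240.5,322.4,240.6)):
    w=c[cy.__int__()-14:int(cy)+14,int(cx)-14:int(cx)+14].reshape(-1,3);w=w[(w[:,2]>.026)&(w[:,2]<.038)]
    ctr2,r=cv2.minEnclosingCircle(w[:,:2].astype(np.float32));A=np.c_[2*w[:,:2],np.ones(len(w))];s=np.linalg.lstsq(A,(w[:,:2]**2).sum(1),rcond=None)[0]
    h=onz(f,hx,hy,.0655);print(n,'rim',np.round(ctr2,4),round(r,4),s[:2].round(4),'grip',h.round(4),'dist',np.linalg.norm(h[:2]-ctr2).round(4),'ang of handle',np.arctan2(h[1]-ctr2[1],h[0]-ctr2[0]).round(3))
# bystanders & camera
for n,(a,b,x,y) in dict(loupe=(172,190,192,212),bottle=(405,220,430,242),can=(444,185,466,206),cam=(395,155,430,195)).items():
    w=c[b:y,a:x].reshape(-1,3);w=w[w[:,2]>.008];print(n,w.min(0).round(3),w.max(0).round(3))
E
```

```text
[0.6458 0.1758 0.012 ]
[ 0.6187 -0.3821  0.012 ]
[ 0.5106 -0.3757  0.012 ]
[0.5369 0.1804 0.012 ]
rail yaw -0.04790076009188841
ctr [ 0.578  -0.1004  0.012 ]
green [ 0.5338 -0.0676  0.013 ] rail x,y -0.0457 0.0307
orange [ 0.5261 -0.2473  0.013 ] rail x,y -0.0448 -0.1492
pointer [ 0.5385 -0.1826  0.013 ] rail x,y -0.0355 -0.084
knob [ 0.5609 -0.0174  0.086 ] rail x,y -0.0211 0.0821
pivot [ 0.5547 -0.0663  0.07  ] rail x,y -0.0249 0.033
pull [ 0.6031 -0.0296  0.086 ] rail x,y 0.0216 0.0719
yellow rim [0.4354 0.2468] 0.0311 [0.4348 0.2444] grip [0.4209 0.3254 0.0655] dist 0.0799 ang of handle 1.754
red rim [0.4413 0.0996] 0.0315 [0.4411 0.0984] grip [0.4367 0.1805 0.0655] dist 0.0811 ang of handle 1.628
blue rim [ 0.4236 -0.1318] 0.031 [ 0.4233 -0.1316] grip [ 0.4215 -0.0494  0.0655] dist 0.0824 ang of handle 1.596
loupe [ 0.376 -0.041  0.008] [0.566 0.391 1.131]
bottle [ 0.376 -0.333  0.008] [ 0.469 -0.041  1.131]
can [ 0.376 -0.446  0.008] [ 0.569 -0.041  1.131]
cam [ 0.376 -0.368  0.008] [ 0.68  -0.041  1.131]
```

```bash
python3 -m creep '[[[75,-226,0],0.224,0.45],[[75,-226,0],0.224,0.45],[[75,-226,0],0.224,0.45],[[75,-226,0],0.224,0.45],[[275,-526,0],0.224,0.45],[[275,-526,0],0.224,0.45],[[275,-526,0],0.224,0.45],[[275,-526,0],0.224,0.45],[[275,-526,0],0.224,0.45],[[275,-526,0],0.224,0.45],[[384,-643,0],0.224,0.45],[[384,-643,0],0.224,0.45],[[384,-643,0],0.224,0.45],[[384,-643,-50],0.224,0.45],[[384,-643,-90],0.224,0.45],[[384,-643,-90],0.224,0.45],[[384,-643,-90],0.224,0.45]]'
python3 - <<'E'
from h import *
s=readout.get_state();print(s['position'],s['width'],s['orientation'][:,1])
c=np.load('/tmp/c.npy');
for u,v in((325,180),(320,185),(330,182)):print(c[v,u].round(3))
f=snap('side');save(f,'s1',(230,130,430,300),3.8)
E
```

```text
time: 2.22
position: [0.5594, -0.0169, 0.1258]
orientation: [[0.002, 0.048, 0.999], [0.0, 0.999, -0.048], [-1.0, 0.0, 0.002]]
force: [-0.2, 0.4, 0.4]
width: 0.0414
[ 0.55939239 -0.01690915  0.12579053] 0.041424994227964834 [4.78271794e-02 9.98855622e-01 8.51438412e-05]
[ 0.598 -0.057  0.034]
[ 0.583 -0.043  0.037]
[ 0.592 -0.072  0.035]
```

View pics/s1.png

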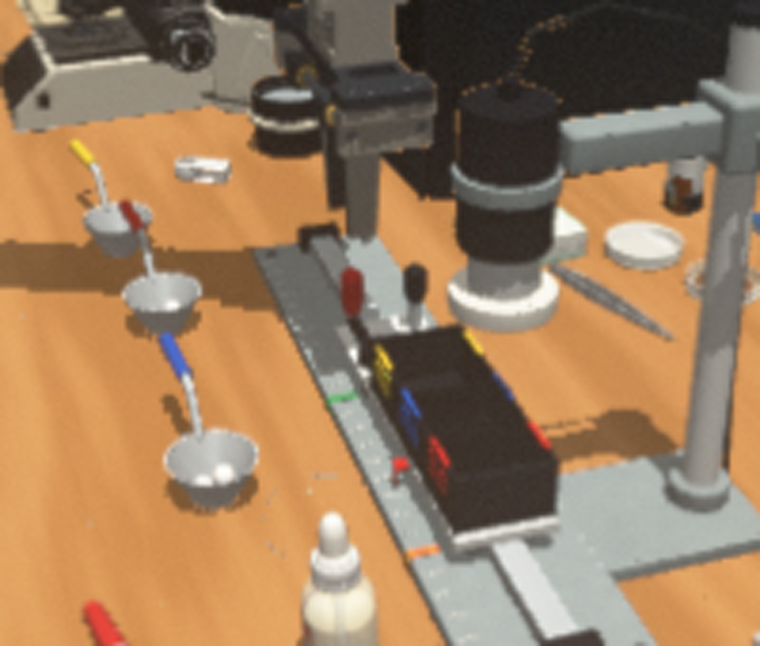

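```bash
python3 -m creep '[[[0,0,-35],0,0.45],[[0,0,-70],0,0.45],[[0,0,-70],0,0.45],[[0,0,-70],0,0],[[0,0,-70],0,0],[[0,0,-70],0,0],[[0,0,-70],0,0]]' && python3 -m creep '[[[-15,-1.5,0],0,0],[[-15,-1.5,0],0,0],[[-28,-7,0],0,0],[[-28,-7,0],0,0],[[-40,-17,0],0,0],[[-40,-17,0],0,0],[[-47,-27,0],0,0],[[-47,-27,0],0,0],[[-47,-27,0],0,0]]'
python3 - <<'E'
from h import *
f=snap('side');save(f,'s2',(250,170,400,290),4)
E
```

```text
time: 3.15
position: [0.5596, -0.0163, 0.0558]
orientation: [[0.002, 0.047, 0.999], [0.001, 0.999, -0.047], [-1.0, 0.001, 0.002]]
force: [-0.2, 2.6, 6.1]
width: 0.0162
time: 4.28
position: [0.5118, -0.045, 0.0556]
orientation: [[0.002, 0.049, 0.999], [-0.001, 0.999, -0.049], [-1.0, -0.001, 0.002]]
force: [-0.4, -1.0, 7.9]
width: 0.0163
```

View pics/s2.png

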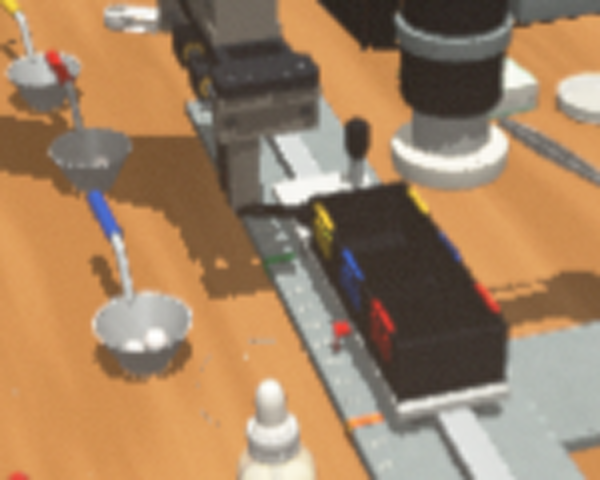

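```bash
python3 -m creep '[[[0,0,0],0,0.45],[[0,0,0],0,0.45],[[0,0,55],0,0.45],[[92,15,55],0,0.45],[[92,15,55],0,0.45],[[92,15,4],0,0.45],[[92,15,4],0,0.45],[[92,15,4],0,0],[[92,15,4],0,0],[[92,15,4],0,0],[[92,15,4],0,0]]' && python3 -m creep '[[[1,20,0],0,0],[[2,40,0],0,0],[[3,60,0],0,0],[[4,80,0],0,0],[[5,100,0],0,0],[[5.5,115,0],0,0],[[5.5,115,0],0,0],[[5.5,115,0],0,0]]'
python3 - <<'E'
from h import *
f=snap('top');snap('side');save(f,'t2',(235,155,445,255),3.8)
E
```

```text
time: 5.7
position: [0.6045, -0.0288, 0.0602]
orientation: [[0.002, 0.048, 0.999], [0.0, 0.999, -0.048], [-1.0, 0.001, 0.002]]
force: [-1.1, 1.0, 6.7]
width: 0.0171
time: 6.7
position: [0.6101, 0.0881, 0.0603]
orientation: [[0.003, 0.047, 0.999], [0.002, 0.999, -0.047], [-1.0, 0.003, 0.003]]
force: [-0.7, 3.1, 6.0]
width: 0.0174
```

View pics/t2.png

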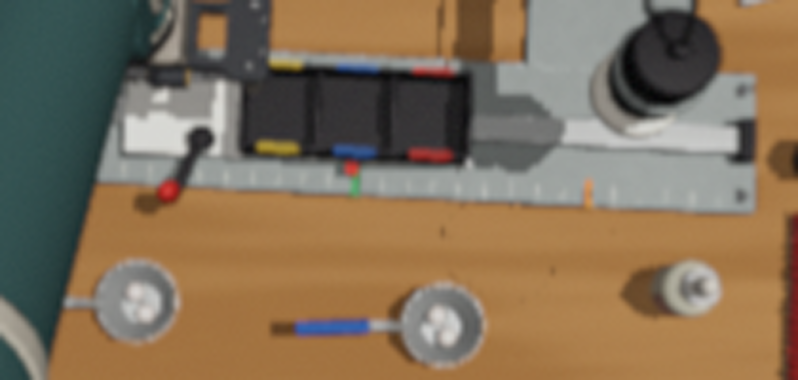

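```bash
cat >> h.py <<'E'
CTR=np.array([.578,-.1004]);YD=np.array([.0479,.9989]);XD=np.array([.9989,-.0479])
def rail(p): d=np.asarray(p)[:2]-CTR;return np.round([d@XD,d@YD],4)
E
python3 - <<'E'
from h import *
f=load('top');o=lambda u,v,z:onz(f,235+u/3.8,155+v/3.8,z)
for n,u,v,z in(('pointer',351,168,.013),('green',355,185,.013),('knob',168,189,.086),('pivot',200,137,.07)):
    p=o(u,v,z);print(n,p.round(4),rail(p))
hsv=cv2.cvtColor(f['color'],cv2.COLOR_RGB2HSV)
for n,a,b in(('ptr',(322,193),(332,202)),('grn',(322,200),(335,209))):
    w=hsv[a[1]:b[1],a[0]:b[0]];
    m=((w[...,0]<8)|(w[...,0]>172)) if n=='ptr' else (w[...,0]>45)&(w[...,0]<85)
    m&=(w[...,1]>110);ys,xs=np.nonzero(m);print(n,xs.mean()+a[0],ys.mean()+a[1],m.sum(),rail(onz(f,xs.mean()+a[0],ys.mean()+a[1],.013)))
E
```

```text
pointer [ 0.5447 -0.0645  0.013 ] [-0.035   0.0343]
green [ 0.5315 -0.0676  0.013 ] [-0.0481  0.0306]
knob [0.5184 0.0691 0.086 ] [-0.0677  0.1665]
pivot [0.5592 0.0478 0.07  ] [-0.0259  0.1471]
ptr 327.15384615384613 198.46153846153845 13 [-0.0328  0.035 ]
grn 328.0 203.5 2 [-0.0476  0.0318]
```

```bash
python3 -m creep '[[[0,-3,0],0,0],[[0,-3,0],0,0],[[0,-3,0],0,0]]'
python3 - <<'E'
from h import *
f=snap('top');hsv=cv2.cvtColor(f['color'],cv2.COLOR_RGB2HSV)
a,b=(322,193),(332,202);w=hsv[a[1]:b[1],a[0]:b[0]];m=((w[...,0]<8)|(w[...,0]>172))&(w[...,1]>110)
wt=w[...,1]*m;ys,xs=np.mgrid[0:9,0:10];print(rail(onz(f,(xs*wt).sum()/wt.sum()+322,(ys*wt).sum()/wt.sum()+193,.013)))
E
```

```text
time: 7.18
position: [0.6099, 0.0848, 0.0603]
orientation: [[0.002, 0.047, 0.999], [0.002, 0.999, -0.047], [-1.0, 0.002, 0.002]]
force: [-2.4, 1.9, 5.8]
width: 0.0174
[-0.0328  0.0321]
```

```bash
python3 -m creep '[[[0,-1,0],0,0],[[0,-1,0],0,0],[[0,-1,0],0,0.45],[[0,-1,0],0,0.45],[[0,-1,52],0,0.45],[[-94,-18,52],0,0.45],[[-94,-18,52],0,0.45],[[-94,-18,-4],0,0.45],[[-94,-18,-4],0,0.45],[[-94,-18,-4],0,0],[[-94,-18,-4],0,0],[[-94,-18,-4],0,0],[[-94,-18,-4],0,0]]' && python3 -m creep '[[[8,12.5,0],0,0],[[8,12.5,0],0,0],[[19.5,22,0],0,0],[[19.5,22,0],0,0],[[33,28,0],0,0],[[33,28,0],0,0],[[48,29.5,0],0,0],[[48,29.5,0],0,0],[[49,29,0],0,0],[[49,29,0],0,0]]'
python3 - <<'E'
from h import *
f=snap('side');save(f,'s3',(230,150,390,270),4)
f=snap('top');hsv=cv2.cvtColor(f['color'],cv2.COLOR_RGB2HSV)
a,b=(322,193),(332,202);w=hsv[a[1]:b[1],a[0]:b[0]];m=((w[...,0]<8)|(w[...,0]>172))&(w[...,1]>110)
wt=w[...,1]*m;ys,xs=np.mgrid[0:9,0:10];print(rail(onz(f,(xs*wt).sum()/wt.sum()+322,(ys*wt).sum()/wt.sum()+193,.013)))
E
```

```text
time: 8.85
position: [0.5163, 0.0659, 0.0558]
orientation: [[0.003, 0.047, 0.999], [0.001, 0.999, -0.047], [-1.0, 0.001, 0.003]]
force: [-0.0, 2.7, 5.8]
width: 0.016
time: 10.1
position: [0.5647, 0.0956, 0.0559]
orientation: [[0.001, 0.047, 0.999], [0.002, 0.999, -0.047], [-1.0, 0.002, 0.001]]
force: [-1.1, 2.8, 9.3]
width: 0.0162
[-0.0328  0.0304]
```

View pics/s3.png

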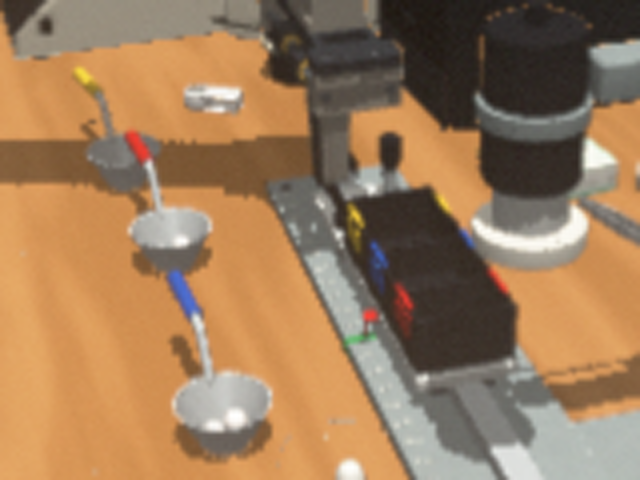

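```bash
python3 -m creep '[[[0,0,0],0,0.45],[[0,0,0],0,0.45],[[0,0,60],0,0.45],[[0,0,100],0,0.45],[[0,0,100],0,0.45]]'
python3 - <<'E'
from h import *
s=readout.get_state();print(s['joints'].round(3),s['force'])
E
```

```text
time: 10.82
position: [0.5661, 0.0941, 0.1575]
orientation: [[0.006, 0.048, 0.999], [0.002, 0.999, -0.048], [-1.0, 0.002, 0.006]]
force: [-0.6, 0.3, -0.8]
width: 0.041
[-0.539  0.416  0.402  1.871 -0.205  0.889  1.483] [-0.56000439  0.27480674 -0.82293919]
```

```bash
python3 -m creep '[[[-36,-40,0],-0.187,0.45],[[-72,-80,0],-0.374,0.45],[[-108,-120,0],-0.561,0.45],[[-144,-159,0],-0.748,0.45],[[-144,-159,0],-0.935,0.45],[[-144,-159,0],-1.122,0.45],[[-144,-159,0],-1.309,0.45],[[-144,-159,0],-1.498,0.45],[[-144,-159,-10],-1.498,0.45],[[-144,-159,-10],-1.498,0.45]]'
python3 - <<'E'
from h import *
s=readout.get_state();print(s['joints'].round(3),s['force'])
f=snap('side');
f=snap('top')
hsv=cv2.cvtColor(f['color'],cv2.COLOR_RGB2HSV);m=cv2.inRange(hsv,(105,150,60),(130,255,255));m[:225]=0;m[258:]=0
print(cv2.findNonZero(m)[:,0].mean(0) if m.any() else 'occluded')
E
```

```text
time: 12.08
position: [0.4188, -0.0649, 0.1433]
orientation: [[-0.003, 1.0, 0.028], [-0.001, 0.028, -1.0], [-1.0, -0.003, 0.001]]
force: [-0.4, 0.2, 0.3]
width: 0.0417
[-0.609  0.221  0.775  2.232 -0.221  0.766  0.343] [-0.42685538  0.17580679  0.30250333]
occluded
```

```bash
python3 -m creep '[[[0,0,-50],0,0.45],[[0,0,-98],0,0.45],[[0,0,-98],0,0.45],[[0,0,-98],0,0.3],[[0,0,-98],0,0],[[0,0,-98],0,0],[[0,0,-98],0,0],[[0,0,-98],0,0]]'; python3 -m creep '[[[0,0,30],0,0],[[0,0,60],0,0],[[0,0,60],0,0],[[0,0,60],0,0]]'
python3 - <<'E'
from h import *
f=snap('side');save(f,'s4',(180,160,400,325),3.6)
E
```

```text
time: 13.18
position: [0.4207, -0.064, 0.0472]
orientation: [[0.001, 1.0, 0.026], [0.001, 0.026, -1.0], [-1.0, 0.001, -0.001]]
force: [0.0, 3.4, 4.1]
width: 0.01
time: 13.68
position: [0.4194, -0.0646, 0.1059]
orientation: [[-0.001, 1.0, 0.025], [0.0, 0.025, -1.0], [-1.0, -0.001, -0.0]]
force: [-0.4, 0.5, -1.3]
width: 0.0105
```

View pics/s4.png

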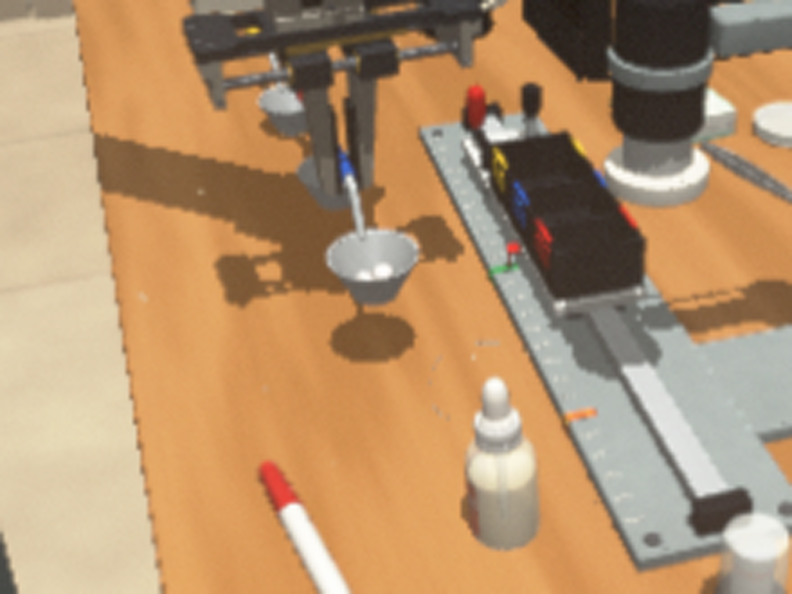

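```bash
python3 -m creep '[[[20,15,10],-0.02,0],[[45,30,10],-0.04,0],[[70,47,10],-0.06,0],[[90,60,10],-0.073,0],[[97,64.5,10],-0.073,0],[[97,64.5,10],-0.073,0],[[97,64.5,10],-0.073,0],[[97,64.5,10],-0.073,0]]'
cat >> h.py <<'E'
from scipy.optimize import least_squares
from scipy.spatial.transform import Rotation as Rn
def cupfit(pts,piv,grip=.0675):
    """piv: grip-axis point in world (held at cup y=grip, z=.060). returns roll,pitch,yaw (deg) & tilt; cup frame: y along handle."""
    base=Rn.from_euler('z',np.arctan2(-YD[0],YD[1]))
    # outer cone: r(z)=.015+.5*z ; inner offset -.002
    def res(p):
        R=base*Rn.from_euler('zyx',[p[2],p[0],p[1]]);L=R.inv().apply(pts-piv-np.r_[p[3:5],0])+[0,grip,.060]
        r=np.hypot(L[:,0],L[:,1]);zc=np.clip(L[:,2],0,.032)
        d=np.hypot((r-(.015+.484*zc)),L[:,2]-zc)
        d2=np.hypot(np.maximum(r-.013,0),L[:,2]-.004);d3=np.hypot(np.maximum(r-.015,0),L[:,2])
        return np.r_[np.minimum(np.minimum(d,d2),d3),.05*np.array(p[1:5])]
    best=None
    for a in np.radians([-10,20,45,70,90]):
        s=least_squares(res,[a,0,0,0,0],loss='soft_l1',f_scale=.003)
        if best is None or s.cost<best.cost:best=s
    p=best.x;R=base*Rn.from_euler('zyx',[p[2],p[0],p[1]])
    return dict(roll=np.degrees(p[0]).round(1),pitch=np.degrees(p[1]).round(1),yaw=np.degrees(p[2]).round(1),off=(p[3:5]*1000).round(1),tilt=np.degrees(np.arccos(R.as_matrix()[2,2])).round(1),foot=(R.apply([0,-grip,-.06])+piv+np.r_[p[3:5],0]).round(4),n=len(pts),rms=np.sqrt((best.fun**2).mean()).round(4))
def cupnow(cup_xy=None,zmin=.01,rad=.075):
    s=readout.get_state();t=s['position'];piv=t+[0,0,.013]
    c0=piv-np.r_[YD*.0675,.045] if cup_xy is None else np.r_[cup_xy,.02]
    for n in('side','top'):
        f=snap(n);C=cloud(f).reshape(-1,3);col=cv2.cvtColor(f['color'],cv2.COLOR_RGB2HSV).reshape(-1,3)
        m=(f['depth'].ravel()>0)&(np.linalg.norm(C-c0,axis=1)<rad)&(col[:,1]<70)&(col[:,2]>70)&(C[:,2]>zmin)&((C-piv)[:,:2]@YD<-.033)
        print(n,cupfit(C[m],piv))
E
python3 - <<'E'
from h import *
s=readout.get_state();print(rail(s['position']),s['position'])
cupnow(zmin=.03)
E
```

```text
time: 14.72
position: [0.5164, -0.0009, 0.1166]
orientation: [[-0.0, 0.999, -0.049], [0.0, -0.049, -0.999], [-1.0, -0.0, -0.0]]
force: [0.4, -0.0, -1.8]
width: 0.0099
[-0.0663  0.0964] [ 0.51638906 -0.00091207  0.11659611]
side {'roll': np.float64(-3.5), 'pitch': np.float64(0.4), 'yaw': np.float64(0.2), 'off': array([-0.7, -1.3]), 'tilt': np.float64(3.5), 'foot': array([ 0.5164, -0.0694,  0.0692]), 'n': 371, 'rms': np.float64(0.0128)}
top {'roll': np.float64(-2.2), 'pitch': np.float64(-1.1), 'yaw': np.float64(0.4), 'off': array([0.1, 1.4]), 'tilt': np.float64(2.5), 'foot': array([ 0.5159, -0.0682,  0.0709]), 'n': 426, 'rms': np.float64(0.0107)}
```

```bash
python3 -m creep '[[[6,1,-2],0,0],[[13,1,-2],0,0],[[20,1,-1],0,0],[[27,0,-1],0,0],[[34,0,0],0,0],[[41,-1,0],0,0],[[41,-1,0],0,0],[[41,-1,0],0,0]]'
python3 - <<'E'
from h import *
s=readout.get_state();print(rail(s['position']),s['moment'])
cupnow(zmin=.08)
E
```

```text
time: 15.82
position: [0.5581, -0.0008, 0.1167]
orientation: [[-0.0, 0.999, -0.048], [0.001, -0.048, -0.999], [-1.0, -0.0, -0.001]]
force: [-2.3, 3.1, 3.3]
width: 0.0102
[-0.0247  0.0985] [ 0.69592506  0.80061293 -0.21832721]
side {'roll': np.float64(30.3), 'pitch': np.float64(1.7), 'yaw': np.float64(-3.8), 'off': array([ 3.7, -2.5]), 'tilt': np.float64(30.3), 'foot': array([ 0.5245, -0.0676,  0.0782]), 'n': 289, 'rms': np.float64(0.002)}
top {'roll': np.float64(37.0), 'pitch': np.float64(-0.5), 'yaw': np.float64(-0.0), 'off': array([5.2, 0. ]), 'tilt': np.float64(37.0), 'foot': array([ 0.524 , -0.067 ,  0.0824]), 'n': 281, 'rms': np.float64(0.0032)}
```

```bash
python3 -m creep '[[[9,0,-2],0,0],[[18,-1,-6],0,0],[[26,-1,-12],0,0],[[33,-1.5,-18],0,0],[[38,-2,-26],0,0],[[38,-2,-26],0,0],[[38,-2,-26],0,0],[[38,-2,-26],0,0]]'
python3 - <<'E'
from h import *
s=readout.get_state();print(rail(s['position']),s['moment'])
cupnow(zmin=.068)
f=load('top');save(f,'t5',(270,160,400,240),5)
E
```

```text
time: 16.92
position: [0.5962, -0.0038, 0.0908]
orientation: [[0.001, 0.999, -0.048], [-0.0, -0.048, -0.999], [-1.0, 0.001, 0.0]]
force: [1.2, -0.4, 2.7]
width: 0.0096
[0.0136 0.0974] [-0.36251014  0.1865038   0.00092175]
side {'roll': np.float64(71.9), 'pitch': np.float64(-2.2), 'yaw': np.float64(-2.6), 'off': array([ 2.5, -1.2]), 'tilt': np.float64(71.9), 'foot': array([ 0.5375, -0.0701,  0.0907]), 'n': 193, 'rms': np.float64(0.0052)}
top {'roll': np.float64(68.8), 'pitch': np.float64(-2.7), 'yaw': np.float64(-3.3), 'off': array([3.4, 0.1]), 'tilt': np.float64(68.8), 'foot': array([ 0.5391, -0.069 ,  0.0889]), 'n': 175, 'rms': np.float64(0.0097)}
```

View pics/t5.png

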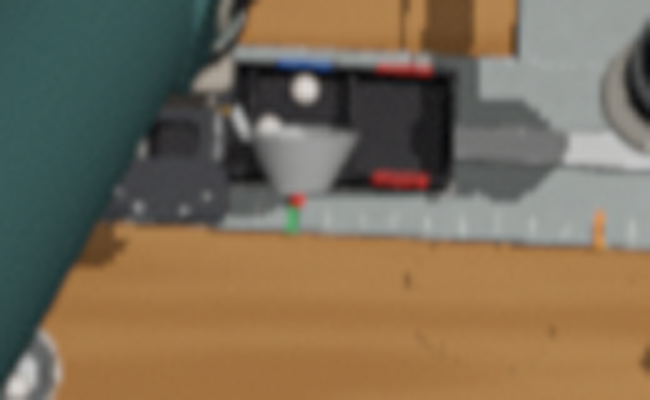

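```bash
python3 -m creep '[[[2,0,-4],0,0],[[4,0,-8],0,0],[[4,0,-8],0,0],[[4,0,-8],0,0],[[4,0,-8],0,0]]'
python3 - <<'E'
from h import *
cupnow(zmin=.068)
E
python3 -m creep '[[[0,0,20],0,0],[[-10,0,60],0,0],[[-60,0,80],0,0],[[-100,0,80],0,0],[[-130,0,80],0,0],[[-130,0,80],0,0]]'
python3 - <<'E'
from h import *
cupnow(zmin=.068)
f=snap('top');save(f,'t6',(250,160,380,240),5)
E
```

```text
time: 17.65
position: [0.6001, -0.0034, 0.0827]
orientation: [[0.0, 0.999, -0.048], [-0.0, -0.048, -0.999], [-1.0, 0.0, 0.0]]
force: [-0.5, -0.9, 1.9]
width: 0.0095
side {'roll': np.float64(66.9), 'pitch': np.float64(-9.0), 'yaw': np.float64(-1.4), 'off': array([ 1.9, -0.7]), 'tilt': np.float64(67.2), 'foot': array([ 0.5429, -0.0715,  0.0845]), 'n': 143, 'rms': np.float64(0.005)}
top {'roll': np.float64(53.3), 'pitch': np.float64(-11.8), 'yaw': np.float64(-7.5), 'off': array([ 6.3, -0.1]), 'tilt': np.float64(54.1), 'foot': array([ 0.5497, -0.0723,  0.0811]), 'n': 71, 'rms': np.float64(0.011)}
time: 18.5
position: [0.4682, -0.0026, 0.1633]
orientation: [[-0.0, 0.999, -0.048], [0.003, -0.048, -0.999], [-1.0, -0.001, -0.003]]
force: [0.6, -0.1, -0.5]
width: 0.0101
side {'roll': np.float64(80.1), 'pitch': np.float64(-0.2), 'yaw': np.float64(-2.3), 'off': array([ 2.5, -1.2]), 'tilt': np.float64(80.1), 'foot': array([ 0.4079, -0.0684,  0.169 ]), 'n': 175, 'rms': np.float64(0.0017)}
top {'roll': np.float64(78.0), 'pitch': np.float64(-0.9), 'yaw': np.float64(-2.0), 'off': array([4.3, 0.5]), 'tilt': np.float64(78.0), 'foot': array([ 0.4102, -0.0669,  0.1672]), 'n': 149, 'rms': np.float64(0.0013)}
```

View pics/t6.png

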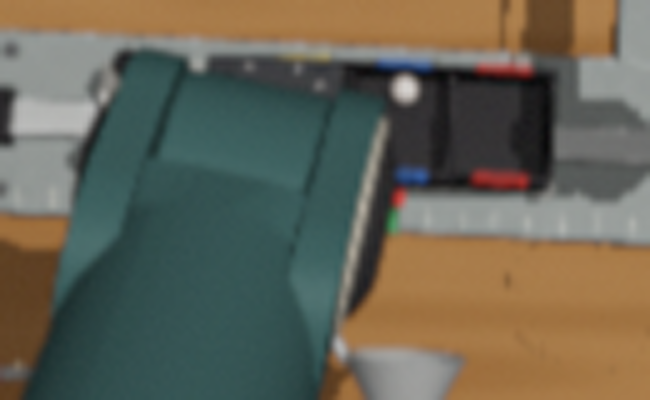

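```bash
python3 -m creep '[[[-33,-62,-50],0,0],[[-33,-62,-111],0,0],[[-33,-62,-111],0,0],[[-33,-62,-111],0,0]]'
for o in 1; do python3 -m creep '[[[0,0,0],0,0.10],[[0,0,0],0,0.10]]'; python3 -c "
from h import *
cupnow(zmin=.012)"; python3 -m creep '[[[0,0,0],0,0.11],[[0,0,0],0,0.11]]';python3 -c "
from h import *
cupnow(zmin=.012)"; done
```

```text
time: 19.15
position: [0.4377, -0.0657, 0.0516]
orientation: [[-0.001, 0.999, -0.049], [-0.001, -0.049, -0.999], [-1.0, -0.001, 0.001]]
force: [0.6, -0.5, 1.0]
width: 0.0102
time: 19.4
position: [0.4387, -0.0646, 0.053]
orientation: [[0.003, 0.999, -0.047], [0.001, -0.047, -0.999], [-1.0, 0.003, -0.001]]
force: [0.8, 0.2, -0.9]
width: 0.0099
side {'roll': np.float64(80.1), 'pitch': np.float64(-0.8), 'yaw': np.float64(-1.8), 'off': array([ 4.7, -2.4]), 'tilt': np.float64(80.1), 'foot': array([ 0.3808, -0.1317,  0.0586]), 'n': 156, 'rms': np.float64(0.0016)}
top {'roll': np.float64(81.0), 'pitch': np.float64(-0.7), 'yaw': np.float64(-1.0), 'off': array([4., 0.]), 'tilt': np.float64(81.0), 'foot': array([ 0.38  , -0.1293,  0.0585]), 'n': 80, 'rms': np.float64(0.0016)}
time: 19.75
position: [0.4372, -0.0652, 0.0518]
orientation: [[0.0, 0.999, -0.048], [0.0, -0.048, -0.999], [-1.0, 0.0, -0.0]]
force: [-0.6, 1.0, -0.9]
width: 0.01
side {'roll': np.float64(80.0), 'pitch': np.float64(-0.8), 'yaw': np.float64(-1.7), 'off': array([ 3.3, -1.8]), 'tilt': np.float64(80.0), 'foot': array([ 0.3779, -0.1317,  0.0573]), 'n': 158, 'rms': np.float64(0.0016)}
top {'roll': np.float64(79.1), 'pitch': np.float64(-0.8), 'yaw': np.float64(-1.0), 'off': array([2. , 0.7]), 'tilt': np.float64(79.1), 'foot': array([ 0.3769, -0.1292,  0.0556]), 'n': 80, 'rms': np.float64(0.0013)}
```

```bash
C='from h import *
cupnow(zmin=.012)'
python3 -m creep '[[[0,0,0],0,0.114],[[0,0,0],0,0.114]]'|grep width; python3 -c "$C"|grep -o "roll.*yaw"
python3 -m creep '[[[0,0,0],0,0.117],[[0,0,0],0,0.117]]'|grep width; python3 -c "$C"|grep -o "roll.*yaw"
python3 -m creep '[[[0,0,0],0,0.119],[[0,0,0],0,0.119]]'|grep width; python3 -c "$C"|grep -o "roll.*yaw"
```

```text
width: 0.0104
roll': np.float64(73.3), 'pitch': np.float64(1.2), 'yaw
roll': np.float64(70.1), 'pitch': np.float64(1.7), 'yaw
width: 0.011
roll': np.float64(51.7), 'pitch': np.float64(13.1), 'yaw
roll': np.float64(50.9), 'pitch': np.float64(10.1), 'yaw
width: 0.0109
roll': np.float64(51.6), 'pitch': np.float64(11.7), 'yaw
roll': np.float64(50.0), 'pitch': np.float64(10.6), 'yaw
```

```bash
C='from h import *
cupnow(zmin=.012)'
python3 -c "$C"; python3 -m creep '[[[0,0,0],0,0],[[0,0,0],0,0],[[0,0,0],0,0],[[0,0,25],0,0],[[0,0,25],0,0]]'; python3 -c "$C
f=load('side');save(f,'s7',(180,160,400,325),3.6)"
```

```text
side {'roll': np.float64(50.7), 'pitch': np.float64(12.8), 'yaw': np.float64(0.2), 'off': array([ 1.1, -1.9]), 'tilt': np.float64(51.8), 'foot': array([ 0.3893, -0.1223,  0.0124]), 'n': 254, 'rms': np.float64(0.0016)}
top {'roll': np.float64(50.9), 'pitch': np.float64(10.6), 'yaw': np.float64(1.9), 'off': array([1. , 0.5]), 'tilt': np.float64(51.7), 'foot': array([ 0.3901, -0.1217,  0.0133]), 'n': 87, 'rms': np.float64(0.0016)}
time: 21.62
position: [0.4379, -0.0655, 0.0774]
orientation: [[0.002, 0.999, -0.048], [0.0, -0.048, -0.999], [-1.0, 0.002, -0.0]]
force: [0.7, 0.4, -1.5]
width: 0.01
side {'roll': np.float64(51.1), 'pitch': np.float64(13.5), 'yaw': np.float64(0.5), 'off': array([ 1.1, -1.8]), 'tilt': np.float64(52.3), 'foot': array([ 0.39  , -0.1217,  0.0375]), 'n': 326, 'rms': np.float64(0.0015)}
top {'roll': np.float64(50.7), 'pitch': np.float64(13.9), 'yaw': np.float64(1.4), 'off': array([0. , 0.3]), 'tilt': np.float64(52.1), 'foot': array([ 0.3898, -0.119 ,  0.036 ]), 'n': 120, 'rms': np.float64(0.0018)}
```

View pics/s7.png

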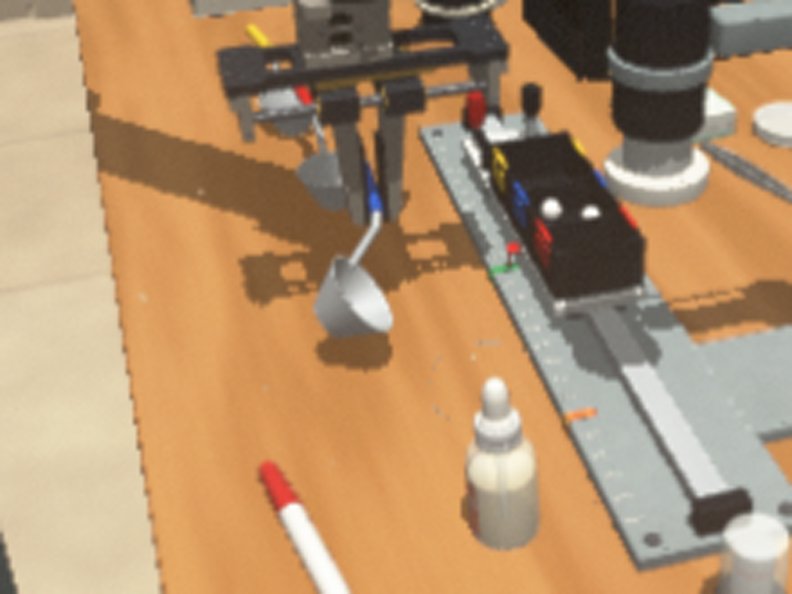

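```bash
C='from h import *
cupnow(zmin=.012)'
python3 - <<'E'
from h import *
for n in('side','top'):
    f=load(n);c=cloud(f);hsv=cv2.cvtColor(f['color'],cv2.COLOR_RGB2HSV)
    R=np.stack([(c[...,:2]-CTR)@XD,(c[...,:2]-CTR)@YD],-1)
    m=(hsv[...,1]<60)&(hsv[...,2]>150)&(abs(R[...,0])<.034)&(R[...,1]>-.055)&(R[...,1]<.115)&(c[...,2]>.035)&(c[...,2]<.12)
    k,l,s,ce=cv2.connectedComponentsWithStats(m.astype(np.uint8))
    for i in range(1,k):
        if s[i,4]>2:print(n,ce[i].round(1),s[i,4],np.median(R[l==i],0).round(4),np.median(c[l==i][:,2]).round(4))
E
python3 -m creep '[[[0,0,10],0,0],[[0,0,10],0,0.114],[[0,0,10],0,0.114],[[0,0,10],0,0.114],[[0,0,10],0,0.0],[[0,0,10],0,0]]'|grep width; python3 -c "$C"|grep -o "roll.*rms"
python3 -m creep '[[[0,0,0],0,0.114],[[0,0,0],0,0.115],[[0,0,0],0,0.115],[[0,0,0],0,0.0],[[0,0,0],0,0]]'|grep width; python3 -c "$C"|grep -o "roll.*rms"
```

```text
side [332.8 217.2] 20 [-0.0032  0.0437] 0.0505
side [343.5 218.4] 11 [0.0233 0.0289] 0.0515
top [330.6 177.2] 16 [0.0233 0.0275] 0.0513
top [323.5 185.8] 18 [-0.003   0.0475] 0.0523
width: 0.0102
roll': np.float64(50.8), 'pitch': np.float64(13.3), 'yaw': np.float64(1.0), 'off': array([ 0.5, -1.7]), 'tilt': np.float64(52.1), 'foot': array([ 0.389 , -0.1216,  0.0462]), 'n': 333, 'rms
roll': np.float64(48.7), 'pitch': np.float64(12.0), 'yaw': np.float64(1.6), 'off': array([-0.1,  0.9]), 'tilt': np.float64(49.7), 'foot': array([ 0.3904, -0.1197,  0.0453]), 'n': 120, 'rms
width: 0.0104
roll': np.float64(40.4), 'pitch': np.float64(18.4), 'yaw': np.float64(1.5), 'off': array([-0.3, -2. ]), 'tilt': np.float64(43.8), 'foot': array([ 0.3969, -0.1148,  0.0339]), 'n': 307, 'rms
roll': np.float64(40.0), 'pitch': np.float64(19.5), 'yaw': np.float64(2.0), 'off': array([-0.9,  0.3]), 'tilt': np.float64(43.8), 'foot': array([ 0.3971, -0.1111,  0.0324]), 'n': 69, 'rms
```

```bash
C='from h import *
cupnow(zmin=.012)'
python3 -m creep '[[[0,0,0],0,0.114],[[0,0,0],0,0.116],[[0,0,0],0,0.116],[[0,0,0],0,0.0],[[0,0,0],0,0]]'|grep width; python3 -c "$C"|grep -o "roll.*rms"
python3 -m creep '[[[0,0,0],0,0.114],[[0,0,0],0,0.116],[[0,0,0],0,0.116],[[0,0,0],0,0.0],[[0,0,0],0,0]]'|grep width; python3 -c "$C"|grep -o "roll.*rms"
```

```text
width: 0.01
roll': np.float64(26.3), 'pitch': np.float64(30.8), 'yaw': np.float64(2.0), 'off': array([-0.8, -2.9]), 'tilt': np.float64(39.6), 'foot': array([ 0.4104, -0.0969,  0.0179]), 'n': 144, 'rms
roll': np.float64(-9.9), 'pitch': np.float64(1.3), 'yaw': np.float64(-0.3), 'off': array([-25.3,   4.5]), 'tilt': np.float64(10.0), 'foot': array([ 0.4186, -0.1274,  0.0389]), 'n': 2, 'rms
width: 0.01
roll': np.float64(25.1), 'pitch': np.float64(30.4), 'yaw': np.float64(1.7), 'off': array([-1.1, -2.8]), 'tilt': np.float64(38.6), 'foot': array([ 0.411 , -0.0972,  0.0178]), 'n': 140, 'rms
roll': np.float64(19.8), 'pitch': np.float64(1.4), 'yaw': np.float64(0.4), 'off': array([-23.2,   1.7]), 'tilt': np.float64(19.8), 'foot': array([ 0.3908, -0.1287,  0.0414]), 'n': 2, 'rms
```

```bash
C='from h import *
cupnow(zmin=.008)'
python3 -m creep '[[[0,0,-4],0,0],[[0,0,-9],0,0],[[0,0,-16],0,0],[[0,0,-20],0,0],[[0,0,-20],0,0]]'|grep -E "pos|force|width"; python3 -c "$C"|grep -o "roll.*rms"
python3 -m creep '[[[0,0,-20],0,0.114],[[0,0,-20],0,0.12],[[0,0,-20],0,0.16],[[0,0,-20],0,0.16],[[0,0,-20],0,0.16],[[0,0,-20],0,0.16]]' >/dev/null
python3 -c "from h import *
cupnow(zmin=.008)"|grep -o "roll.*rms"
```

```text
position: [0.4475, -0.0619, 0.0707]
force: [9.0, 13.7, 28.9]
width: 0.0101
roll': np.float64(36.3), 'pitch': np.float64(26.2), 'yaw': np.float64(1.7), 'off': array([-0.1, -0.4]), 'tilt': np.float64(43.7), 'foot': array([ 0.4117, -0.0992,  0.0094]), 'n': 141, 'rms
roll': np.float64(2.1), 'pitch': np.float64(2.6), 'yaw': np.float64(0.0), 'off': array([-15.6,   6.1]), 'tilt': np.float64(3.3), 'foot': array([ 0.4266, -0.1203,  0.0207]), 'n': 7, 'rms
roll': np.float64(29.6), 'pitch': np.float64(2.4), 'yaw': np.float64(-7.3), 'off': array([ 2.8, 13.7]), 'tilt': np.float64(29.6), 'foot': array([ 0.3993, -0.1149,  0.0087]), 'n': 174, 'rms
roll': np.float64(24.1), 'pitch': np.float64(1.1), 'yaw': np.float64(-2.7), 'off': array([-1.3, 17. ]), 'tilt': np.float64(24.1), 'foot': array([ 0.4049, -0.1135,  0.0046]), 'n': 57, 'rms
```

```bash
python3 -m creep '[[[-8,0,-4],0,0.2],[[-16,0,-8],0,0.2],[[-24,0,-8],0,0.2],[[-30,0,-8],0,0.2],[[-30,0,-8],0,0.2],[[-30,0,-8],0,0.45],[[-30,0,-8],0,0.45]]'
python3 -c "from h import *
cupnow(zmin=.008)
f=load('side');save(f,'s8',(200,160,360,280),4)"
```

```text
time: 27.2
position: [0.4074, -0.0654, 0.0387]
orientation: [[0.0, 0.999, -0.048], [-0.0, -0.048, -0.999], [-1.0, 0.0, 0.0]]
force: [-0.9, -0.0, -0.2]
width: 0.0361
side {'roll': np.float64(-0.4), 'pitch': np.float64(-7.5), 'yaw': np.float64(0.1), 'off': array([-2.4, 30.6]), 'tilt': np.float64(7.5), 'foot': array([ 0.4019, -0.1094,  0.0009]), 'n': 108, 'rms': np.float64(0.0013)}
top {'roll': np.float64(-10.0), 'pitch': np.float64(0.0), 'yaw': np.float64(0.0), 'off': array([0., 0.]), 'tilt': np.float64(10.0), 'foot': array([ 0.4146, -0.1333, -0.0074]), 'n': 0, 'rms': np.float64(0.0)}
```

View pics/s8.png

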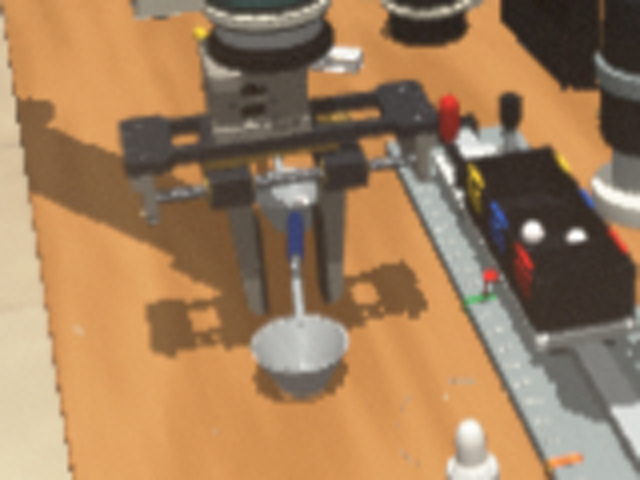

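```bash
cat >> h.py <<'E'
def cups():
    for n in('side','top'):
        f=snap(n);c=cloud(f);hsv=cv2.cvtColor(f['color'],cv2.COLOR_RGB2HSV)
        for nm,ms in(('red',[((0,140,70),(7,255,255)),((170,140,70),(180,255,255))]),('blue',[((105,130,50),(130,255,255))]),('yellow',[((20,140,80),(34,255,255))])):
            m=sum(cv2.inRange(hsv,a,b) for a,b in ms)>0
            m&=(c[...,2]>.045)&(c[...,2]<.075)&(c[...,0]<.5)&(c[...,0]>.3)&(abs(c[...,1])<.42)
            if m.sum()<8: print(n,nm,'few',m.sum());continue
            h=c[m];hc=(h.min(0)+h.max(0))/2;d=np.linalg.svd(h[:,:2]-h[:,:2].mean(0))[2][0];d*=np.sign(d[1])
            g=(c[...,2]>.027)&(c[...,2]<.036)&(np.linalg.norm(c[...,:2]-(hc[:2]-d*.083),axis=-1)<.045)&(hsv[...,1]<70);w=c[g][:,:2]
            s=np.linalg.lstsq(np.c_[2*w,np.ones(len(w))],(w**2).sum(1),rcond=None)[0] if len(w)>5 else [0,0]
            r=cv2.minEnclosingCircle(w.astype(np.float32)) if len(w)>5 else None
            print(n,nm,'handle mid',hc.round(4),'dir',round(np.arctan2(d[1],d[0]),3),'cup',np.round(s[:2],4),np.round(r[0],4),round(r[1],4),len(w))
E
python3 -m creep '[[[0,0,50],0,0.45],[[0,0,110],0,0.45],[[0,0,110],0,0.45]]'|grep pos; python3 -c "from h import *
cups()"
```

```text
position: [0.41, -0.0648, 0.1518]
side red handle mid [0.4349 0.1794 0.0635] dir 1.626 cup [0.4405 0.0968] [0.4422 0.0979] 0.0331 71
side blue handle mid [ 0.4164 -0.0329  0.0651] dir 1.405 cup [ 0.4022 -0.1057] [ 0.4033 -0.1066] 0.0333 96
side yellow few 3
top red handle mid [0.4366 0.1821 0.0639] dir 1.621 cup [0.4411 0.0984] [0.4416 0.0987] 0.0305 75
top blue few 0
top yellow handle mid [0.4221 0.3279 0.0639] dir 1.741 cup [0.4348 0.2442] [0.4352 0.2444] 0.0294 72
```

```bash
python3 -m creep '[[[8,58,0],0.03,0.45],[[16,116,0],0.06,0.45],[[24,174,0],0.1,0.45],[[30,230,0],0.1,0.45],[[30,230,0],0.1,0.45],[[30,230,0],0.1,0.45],[[30,230,-50],0.1,0.45],[[30,230,-70],0.1,0.45],[[30,230,-70],0.1,0.45]]'
```

```text
time: 28.9
position: [0.4358, 0.1619, 0.0771]
orientation: [[-0.004, 0.999, 0.048], [-0.003, 0.048, -0.999], [-1.0, -0.004, 0.003]]
force: [0.1, -0.2, 0.8]
width: 0.0417
```

```bash
python3 -m creep '[[[2,3,-30],0,0.45],[[2,3,-30],0,0.45],[[2,3,-30],0,0.2],[[2,3,-30],0,0],[[2,3,-30],0,0],[[2,3,-30],0,0],[[2,3,-30],0,0]]' && python3 -m creep '[[[0,0,35],0,0],[[0,0,70],0,0],[[12,-30,70],-0.02,0],[[24,-60,70],-0.04,0],[[36,-90,70],-0.06,0],[[45,-125,70],-0.08,0],[[55,-160,70],-0.1,0],[[65,-190,70],-0.101,0],[[76,-220,70],-0.101,0],[[76,-220,70],-0.101,0],[[76,-220,70],-0.101,0],[[76,-220,70],-0.101,0]]'
python3 - <<'E'
from h import *
s=readout.get_state();print(rail(s['position']))
cupnow(zmin=.03)
E
```

```text
time: 29.78
position: [0.439, 0.1681, 0.0488]
orientation: [[0.0, 0.999, 0.052], [0.001, 0.052, -0.999], [-1.0, 0.0, -0.001]]
force: [-1.1, 1.5, 1.9]
width: 0.0099
time: 31.28
position: [0.5146, -0.0511, 0.1184]
orientation: [[-0.001, 0.999, -0.047], [0.001, -0.047, -0.999], [-1.0, -0.001, -0.001]]
force: [0.5, -0.0, -0.5]
width: 0.0099
[-0.0656  0.0462]
side {'roll': np.float64(-4.4), 'pitch': np.float64(2.2), 'yaw': np.float64(0.4), 'off': array([-2.1, -4.2]), 'tilt': np.float64(4.9), 'foot': array([ 0.5145, -0.1207,  0.0691]), 'n': 422, 'rms': np.float64(0.0144)}
top {'roll': np.float64(-4.9), 'pitch': np.float64(-0.3), 'yaw': np.float64(0.1), 'off': array([-2.2, -1.7]), 'tilt': np.float64(4.9), 'foot': array([ 0.5144, -0.1208,  0.0719]), 'n': 347, 'rms': np.float64(0.0085)}
```

```bash
python3 -m creep '[[[6,-2,-3],0,0],[[13,-2,-3],0,0],[[20,-2,-2],0,0],[[27,-3,-2],0,0],[[34,-3,-1],0,0],[[41,-3,-1],0,0],[[41,-3,-1],0,0],[[50,-3,-3],0,0],[[59,-4,-7],0,0],[[59,-4,-7],0,0],[[67,-4,-13],0,0],[[74,-4,-19],0,0],[[79,-4,-27],0,0],[[79,-4,-27],0,0],[[79,-4,-27],0,0],[[82,-4,-34],0,0],[[83,-4,-37],0,0],[[83,-4,-37],0,0],[[83,-4,-37],0,0],[[83,-4,-37],0,0]]' 
python3 - <<'E'
from h import *
cupnow(zmin=.068)
E
python3 -m creep '[[[0,0,20],0,0],[[-10,0,60],0,0],[[-60,0,80],0,0],[[-60,0,80],0,0]]'
cat >> h.py <<'E'
def balls():
  for n in('side','top'):
    f=snap(n);c=cloud(f);hsv=cv2.cvtColor(f['color'],cv2.COLOR_RGB2HSV)
    R=np.stack([(c[...,:2]-CTR)@XD,(c[...,:2]-CTR)@YD],-1)
    m=(hsv[...,1]<60)&(hsv[...,2]>150)&(abs(R[...,0])<.034)&(R[...,1]>-.32)&(R[...,1]<.115)&(c[...,2]>.045)&(c[...,2]<.12)
    k,l,s,ce=cv2.connectedComponentsWithStats(m.astype(np.uint8))
    for i in range(1,k):
        if s[i,4]>2:print(n,ce[i].round(1),s[i,4],np.median(R[l==i],0).round(4),np.median(c[l==i][:,2]).round(4))
E
python3 - <<'E'
from h import *
cupnow(zmin=.1);balls()
E
```

```text
time: 33.88
position: [0.5982, -0.0564, 0.0817]
orientation: [[0.0, 0.999, -0.049], [-0.0, -0.049, -0.999], [-1.0, 0.0, 0.0]]
force: [1.3, -1.2, 0.9]
width: 0.0099
side {'roll': np.float64(70.6), 'pitch': np.float64(-4.8), 'yaw': np.float64(-3.9), 'off': array([ 3.8, -4.1]), 'tilt': np.float64(70.7), 'foot': array([ 0.5407, -0.1261,  0.0848]), 'n': 159, 'rms': np.float64(0.0037)}
top {'roll': np.float64(54.2), 'pitch': np.float64(-1.2), 'yaw': np.float64(-16.6), 'off': array([11. , -4.9]), 'tilt': np.float64(54.2), 'foot': array([ 0.5462, -0.1235,  0.0766]), 'n': 61, 'rms': np.float64(0.0086)}
time: 34.48
position: [0.5356, -0.0561, 0.1634]
orientation: [[0.0, 0.999, -0.051], [0.004, -0.051, -0.999], [-1.0, -0.0, -0.004]]
force: [1.1, -0.3, -1.0]
width: 0.0098
side {'roll': np.float64(82.3), 'pitch': np.float64(0.2), 'yaw': np.float64(-1.2), 'off': array([ 1.1, -2.7]), 'tilt': np.float64(82.3), 'foot': array([ 0.4739, -0.1233,  0.1696]), 'n': 195, 'rms': np.float64(0.0018)}
top {'roll': np.float64(81.8), 'pitch': np.float64(0.2), 'yaw': np.float64(-0.3), 'off': array([ 3., -1.]), 'tilt': np.float64(81.8), 'foot': array([ 0.476 , -0.1216,  0.1679]), 'n': 135, 'rms': np.float64(0.0014)}
side [332.8 217.2] 20 [-0.0035  0.0443] 0.0506
side [343.6 218.8] 8 [0.0216 0.026 ] 0.0523
side [387.2 303.6] 15 [-0.011  -0.3171] 0.0642
top [452.5 193.3] 15 [-0.0077 -0.3177] 0.063
```

```bash
python3 -m creep '[[[-50,20,0],0,0],[[-98,80,0],0,0],[[-98,140,0],0,0],[[-98,200,0],0,0],[[-98,221,0],0,0],[[-98,221,0],0,0]]'
python3 - <<'E'
from h import *
balls();f=load('top');save(f,'t9',(285,160,385,230),6)
E
```

```text
time: 35.42
position: [0.4403, 0.1669, 0.1612]
orientation: [[0.0, 0.999, -0.044], [-0.001, -0.044, -0.999], [-1.0, 0.0, 0.001]]
force: [-0.1, -0.6, -0.3]
width: 0.0101
side [332.8 217.2] 20 [-0.0039  0.0437] 0.0506
side [343.6 218.8] 8 [0.0205 0.0253] 0.0531
side [386.7 303.8] 16 [-0.0112 -0.3177] 0.0647
top [330.6 177.1] 17 [0.0233 0.0275] 0.0516
top [346.5 178. ] 16 [ 0.0226 -0.0171] 0.0511
top [352.  178.4] 17 [ 0.0237 -0.0327] 0.0509
top [323.4 185.9] 17 [-0.0035  0.0487] 0.0521
top [452.6 193. ] 16 [-0.0076 -0.3175] 0.0641
```

View pics/t9.png

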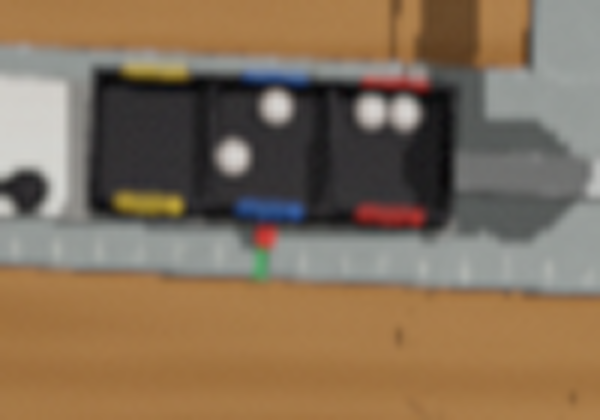

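```bash
python3 -m creep '[[[-4,0,-50],0,0],[[-4,0,-98],0,0],[[-4,0,-98],0,0],[[-4,0,-98],0,0.114],[[-4,0,-98],0,0.114],[[-4,0,-98],0,0.116],[[-4,0,-98],0,0.116],[[-4,0,-98],0,0],[[-4,0,-98],0,0]]'
python3 - <<'E'
from h import *
cupnow(zmin=.012)
E
```

```text
time: 36.65
position: [0.4373, 0.1657, 0.0643]
orientation: [[0.003, 0.999, -0.049], [0.002, -0.049, -0.999], [-1.0, 0.002, -0.002]]
force: [2.4, 3.7, 5.4]
width: 0.0099
side {'roll': np.float64(43.0), 'pitch': np.float64(20.8), 'yaw': np.float64(0.6), 'off': array([ 0.7, -5.8]), 'tilt': np.float64(46.9), 'foot': array([0.3953, 0.1146, 0.0119]), 'n': 179, 'rms': np.float64(0.0021)}
top {'roll': np.float64(43.3), 'pitch': np.float64(17.1), 'yaw': np.float64(5.1), 'off': array([-2.7, -2.3]), 'tilt': np.float64(45.9), 'foot': array([0.3954, 0.115 , 0.0119]), 'n': 126, 'rms': np.float64(0.002)}
```

```bash
python3 -m creep '[[[0,0,-3],0,0.114],[[0,0,-6],0,0.13],[[0,0,-14],0,0.16],[[0,0,-18],0,0.18],[[-8,0,-20],0,0.2],[[-16,0,-20],0,0.2],[[-22,0,-20],0,0.2],[[-28,0,-20],0,0.2],[[-34,0,-20],0,0.2],[[-38,0,-20],0,0.2],[[-38,0,-20],0,0.2],[[-38,0,-20],0,0.4],[[-38,0,-20],0,0.45]]'
python3 - <<'E'
from h import *
cupnow(zmin=.008);cups()
E
```

```text
time: 38.38
position: [0.3982, 0.1646, 0.0436]
orientation: [[0.0, 0.999, -0.049], [-0.0, -0.049, -0.999], [-1.0, 0.0, 0.0]]
force: [-0.3, -0.6, 0.2]
width: 0.0363
side {'roll': np.float64(-3.9), 'pitch': np.float64(-4.7), 'yaw': np.float64(0.5), 'off': array([-8.5, 23. ]), 'tilt': np.float64(6.1), 'foot': array([0.3909, 0.1153, 0.0025]), 'n': 103, 'rms': np.float64(0.0015)}
top {'roll': np.float64(0.3), 'pitch': np.float64(-6.5), 'yaw': np.float64(-0.1), 'off': array([-4.2, 25.6]), 'tilt': np.float64(6.5), 'foot': array([0.3901, 0.1164, 0.0046]), 'n': 150, 'rms': np.float64(0.0014)}
side red handle mid [0.4081 0.1982 0.0647] dir 1.328 cup [0.3882 0.1185] [0.391  0.1191] 0.0327 70
side blue handle mid [ 0.4197 -0.0275  0.0652] dir 1.346 cup [ 0.402  -0.1051] [ 0.4019 -0.1044] 0.0314 100
side yellow handle mid [0.4201 0.3097 0.0648] dir 1.605 cup [0.4322 0.2421] [0.4342 0.2412] 0.0312 20
top red few 0
top blue handle mid [ 0.4218 -0.022   0.0638] dir 1.356 cup [ 0.4026 -0.1035] [ 0.4024 -0.1024] 0.0318 78Traceback (most recent call last):
  File "<stdin>", line 2, in <module>
  File "h.py", line 61, in cups
    print(n,nm,'handle mid',hc.round(4),'dir',round(np.arctan2(d[1],d[0]),3),'cup',np.round(s[:2],4),np.round(r[0],4),round(r[1],4),len(w))
                                                                                                              ~^^^
TypeError: 'NoneType' object is not subscriptable
```

```bash
sed -i 's/if len(w)>5 else None/if len(w)>5 else ((0,0),0)/' h.py; python3 -m creep '[[[0,0,50],0,0.45],[[0,0,106],0,0.45],[[40,-40,106],0,0.45],[[60,-90,106],0,0.45],[[60,-90,106],0,0.45]]'|grep pos; python3 -c "from h import *
cups()"
```

```text
position: [0.4593, 0.0709, 0.1501]
side red handle mid [0.4082 0.1966 0.0652] dir 1.313 cup [0.3885 0.1185] [0.3878 0.119 ] 0.0323 68
side blue handle mid [ 0.4201 -0.0259  0.0647] dir 1.348 cup [ 0.4018 -0.1053] [ 0.4024 -0.1045] 0.0321 102
side yellow handle mid [0.4189 0.3251 0.0627] dir 1.728 cup [0.4324 0.2429] [0.4324 0.2444] 0.0325 39
top red few 0
top blue handle mid [ 0.4218 -0.0221  0.0644] dir 1.359 cup [ 0.4025 -0.1038] [ 0.4028 -0.1036] 0.0307 89
top yellow handle mid [0.4208 0.327  0.0639] dir 1.733 cup [0.4359 0.256 ] [0.4368 0.2641] 0.0189 28
```

```bash
python3 -m creep '[[[-9,59,0],0.07,0.45],[[-18,118,0],0.14,0.45],[[-27,177,0],0.215,0.45],[[-36,236,0],0.215,0.45],[[-36,236,0],0.215,0.45],[[-36,236,0],0.215,0.45],[[-36,236,-50],0.215,0.45],[[-36,236,-70],0.215,0.45],[[-36,236,-70],0.215,0.45],[[-36,236,-70],0.215,0.45]]'
python3 - <<'E'
from h import *
print(readout.get_state()['position'])
E
```

```text
time: 40.55
position: [0.4231, 0.3105, 0.0807]
orientation: [[0.001, 0.986, 0.164], [0.001, 0.164, -0.986], [-1.0, 0.001, -0.001]]
force: [0.0, 0.2, 1.2]
width: 0.0414
[0.42305804 0.31051737 0.08066568]
```

```bash
python3 -m creep '[[[0,0,-33],0,0.45],[[0,0,-33],0,0.45],[[0,0,-33],0,0.2],[[0,0,-33],0,0],[[0,0,-33],0,0],[[0,0,-33],0,0],[[0,0,-33],0,0]]'|grep -E "pos|width" && python3 -m creep '[[[0,0,45],0,0],[[0,0,90],0,0],[[20,-30,95],-0.04,0],[[40,-65,95],-0.08,0],[[55,-100,95],-0.12,0],[[65,-135,95],-0.16,0],[[75,-170,95],-0.2,0],[[85,-205,95],-0.215,0],[[92,-235,95],-0.215,0],[[96.5,-254,95],-0.215,0],[[96.5,-254,82],-0.215,0],[[96.5,-254,70],-0.215,0],[[96.5,-254,70],-0.215,0],[[96.5,-254,70],-0.215,0],[[96.5,-254,70],-0.215,0]]'
python3 - <<'E'
from h import *
s=readout.get_state();print(rail(s['position']))
cupnow(zmin=.03)
E
```

```text
position: [0.4221, 0.3112, 0.0469]
width: 0.0098
time: 43.3
position: [0.5188, 0.057, 0.1168]
orientation: [[0.001, 0.999, -0.048], [0.0, -0.048, -0.999], [-1.0, 0.001, -0.0]]
force: [-0.4, -0.1, -1.5]
width: 0.0102
[-0.0667  0.1544]
side {'roll': np.float64(-3.7), 'pitch': np.float64(0.8), 'yaw': np.float64(0.6), 'off': array([-1.1, -1.7]), 'tilt': np.float64(3.7), 'foot': array([ 0.519 , -0.0115,  0.0691]), 'n': 341, 'rms': np.float64(0.015)}
top {'roll': np.float64(-6.3), 'pitch': np.float64(-0.4), 'yaw': np.float64(2.1), 'off': array([-4. ,  1.4]), 'tilt': np.float64(6.3), 'foot': array([ 0.5206, -0.0098,  0.0709]), 'n': 439, 'rms': np.float64(0.0122)}
```

```bash
python3 -m creep '[[[6,0,-2],0,0],[[13,0,-2],0,0],[[20,0,-1],0,0],[[27,-1,-1],0,0],[[34,-1,0],0,0],[[41,-1,0],0,0],[[41,-1,0],0,0],[[50,-1,-2],0,0],[[59,-2,-6],0,0],[[59,-2,-6],0,0],[[67,-2,-12],0,0],[[74,-2,-18],0,0],[[79,-2,-26],0,0],[[79,-2,-26],0,0],[[79,-2,-26],0,0],[[82,-2,-33],0,0],[[83,-2,-35],0,0],[[83,-2,-35],0,0],[[83,-2,-35],0,0],[[83,-2,-35],0,0]]' 
python3 -m creep '[[[0,0,20],0,0],[[-10,0,60],0,0],[[-60,0,80],0,0],[[-60,0,80],0,0]]'
python3 - <<'E'
from h import *
cupnow(zmin=.1)
E
python3 -m creep '[[[-50,20,0],0,0],[[-98,80,0],0,0],[[-102,140,0],0,0],[[-102,200,0],0,0],[[-102,250,0],0,0],[[-102,252,0],0,0],[[-102,252,0],0,0]]'
python3 - <<'E'
from h import *
balls();cups()
E
```

```text
time: 45.9
position: [0.6019, 0.0542, 0.0821]
orientation: [[0.001, 0.999, -0.049], [-0.0, -0.049, -0.999], [-1.0, 0.001, 0.0]]
force: [-1.2, -0.9, 6.9]
width: 0.0102
time: 46.4
position: [0.5395, 0.0552, 0.1632]
orientation: [[0.0, 0.999, -0.049], [0.003, -0.049, -0.999], [-1.0, -0.0, -0.003]]
force: [0.4, 0.4, -1.2]
width: 0.01
side {'roll': np.float64(79.1), 'pitch': np.float64(-1.1), 'yaw': np.float64(-2.7), 'off': array([ 2.3, -1.1]), 'tilt': np.float64(79.1), 'foot': array([ 0.4791, -0.0106,  0.1692]), 'n': 146, 'rms': np.float64(0.0019)}
top {'roll': np.float64(77.9), 'pitch': np.float64(-1.4), 'yaw': np.float64(-1.8), 'off': array([4.2, 0.6]), 'tilt': np.float64(77.9), 'foot': array([ 0.4814, -0.009 ,  0.1672]), 'n': 126, 'rms': np.float64(0.0015)}
time: 47.38
position: [0.4401, 0.3061, 0.1611]
orientation: [[0.0, 0.999, -0.049], [-0.002, -0.049, -0.999], [-1.0, 0.0, 0.002]]
force: [0.2, -0.5, -1.4]
width: 0.0101
side [336.  207.9] 16 [0.0213 0.092 ] 0.0501
side [332.8 217.2] 20 [-0.0038  0.0436] 0.0516
side [343.6 218.6] 8 [0.0211 0.0258] 0.052
side [386.9 303.7] 16 [-0.0115 -0.3175] 0.0647
top [307.2 176.2] 17 [0.0228 0.0959] 0.0532
top [330.6 177.2] 16 [0.0237 0.0275] 0.0503
top [346.5 178.3] 14 [ 0.0226 -0.0172] 0.0505
top [351.9 178.3] 16 [ 0.0236 -0.0329] 0.0502
top [323.4 185.6] 15 [-0.0031  0.0488] 0.0527
top [452.6 193. ] 16 [-0.008  -0.3168] 0.0641
side red handle mid [0.4085 0.1992 0.0642] dir 1.36 cup [0.3882 0.1188] [0.3885 0.1206] 0.0331 70
side blue handle mid [ 0.4197 -0.0268  0.0641] dir 1.351 cup [ 0.4023 -0.105 ] [ 0.401  -0.1025] 0.0346 99
side yellow few 0
top red handle mid [0.4089 0.202  0.0639] dir 1.332 cup [0.3905 0.1211] [0.3907 0.1222] 0.0315 89
top blue handle mid [ 0.4217 -0.0221  0.0638] dir 1.366 cup [ 0.4024 -0.1037] [ 0.4024 -0.1036] 0.0308 76
top yellow few 0
```

```bash
python3 - <<'E'
from h import *
a=cv2.imread('pics/top0.png')[215:260,195:295];f=load('top');s=load('side')
b=np.array(f['color'])[...,::-1][190:260,160:310]
s=np.array(s['color'])[...,::-1];p=proj(load('side'),[[.40,.24,.17]])[0].astype(int);print(p)
c=s[max(p[1]-40,0):p[1]+40,max(p[0]-50,0):p[0]+50]
rs=lambda i:cv2.resize(i,(390,290),interpolation=cv2.INTER_CUBIC)
cv2.imwrite('pics/y10.png',np.vstack([np.hstack([rs(a),rs(b)]),np.hstack([rs(c),rs(np.array(f['color'])[...,::-1][160:230,285:385])])]))
E
```

```text
[246 149]
```

View pics/y10.png

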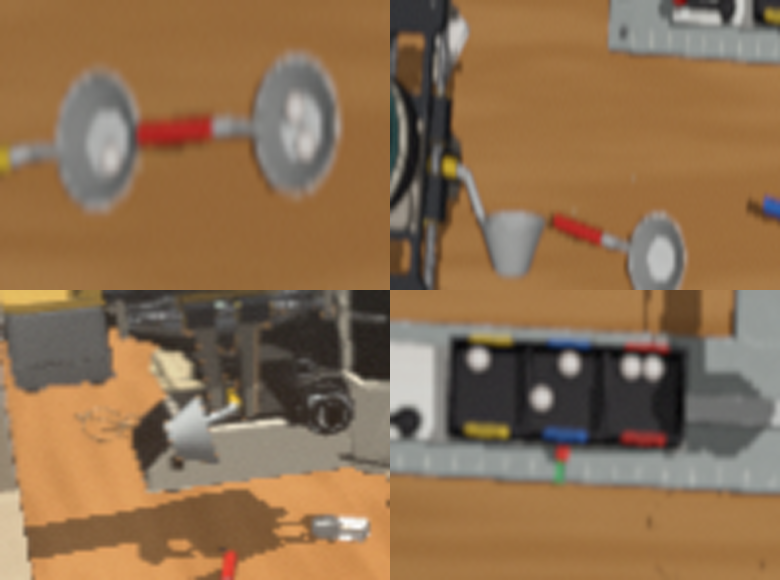

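```bash
python3 -m creep '[[[48,24,-30],0,0],[[48,24,-75],0,0],[[48,24,-98],0,0],[[48,24,-98],0,0],[[48,24,-98],0,0.114],[[48,24,-98],0,0.114],[[48,24,-98],0,0.116],[[48,24,-98],0,0.116],[[48,24,-98],0,0],[[48,24,-98],0,0]]'
python3 - <<'E'
from h import *
cupnow(zmin=.012)
E
```

```text
time: 48.82
position: [0.4884, 0.3318, 0.0644]
orientation: [[0.002, 0.999, -0.049], [0.002, -0.049, -0.999], [-1.0, 0.002, -0.002]]
force: [0.9, 3.9, 4.6]
width: 0.0101
side {'roll': np.float64(39.9), 'pitch': np.float64(18.8), 'yaw': np.float64(0.7), 'off': array([ 1.5, -1.2]), 'tilt': np.float64(43.4), 'foot': array([0.4498, 0.2835, 0.0116]), 'n': 112, 'rms': np.float64(0.0024)}
top {'roll': np.float64(39.2), 'pitch': np.float64(16.7), 'yaw': np.float64(1.9), 'off': array([2.6, 0.9]), 'tilt': np.float64(42.1), 'foot': array([0.4524, 0.2836, 0.0122]), 'n': 141, 'rms': np.float64(0.0018)}
```

```bash
python3 -m creep '[[[0,0,-3],0,0.114],[[0,0,-6],0,0.13],[[0,0,-14],0,0.16],[[0,0,-18],0,0.18],[[-8,0,-20],0,0.2],[[-16,0,-20],0,0.2],[[-22,0,-20],0,0.2],[[-28,0,-20],0,0.2],[[-34,0,-20],0,0.2],[[-36,0,-20],0,0.2],[[-36,0,-20],0,0.2],[[-36,0,-20],0,0.4],[[-36,0,-20],0,0.45]]'
python3 - <<'E'
from h import *
cupnow(zmin=.008);cups()
E
```

```text
time: 50.55
position: [0.4517, 0.3306, 0.0436]
orientation: [[0.0, 0.999, -0.049], [-0.0, -0.049, -0.999], [-1.0, 0.0, 0.0]]
force: [0.5, -0.2, -0.4]
width: 0.0364
side {'roll': np.float64(-1.9), 'pitch': np.float64(-5.0), 'yaw': np.float64(0.2), 'off': array([-0.7, 29.4]), 'tilt': np.float64(5.4), 'foot': array([0.4498, 0.2875, 0.0027]), 'n': 51, 'rms': np.float64(0.0016)}
top {'roll': np.float64(-1.8), 'pitch': np.float64(-7.4), 'yaw': np.float64(0.2), 'off': array([ 1.3, 31.1]), 'tilt': np.float64(7.6), 'foot': array([0.4516, 0.287 , 0.0058]), 'n': 95, 'rms': np.float64(0.0012)}
side red handle mid [0.4363 0.2077 0.0628] dir 1.294 cup [0.415 0.13 ] [0.4158 0.1313] 0.0326 70
side blue handle mid [ 0.42   -0.0259  0.0649] dir 1.349 cup [ 0.4019 -0.1057] [ 0.4026 -0.104 ] 0.033 104
side yellow handle mid [0.4635 0.3682 0.0646] dir 1.366 cup [0.4492 0.2909] [0.4503 0.2913] 0.0321 56
top red handle mid [0.4379 0.2117 0.0624] dir 1.275 cup [0.4158 0.1322] [0.4171 0.1326] 0.0315 64
top blue handle mid [ 0.4218 -0.022   0.0622] dir 1.357 cup [ 0.4025 -0.1036] [ 0.4029 -0.1038] 0.0308 76
top yellow few 0
```

```bash
python3 -m creep '[[[0,0,55],0,0.45],[[0,0,110],0,0.45],[[20,-45,110],0.18,0.45],[[40,-90,110],0.36,0.45],[[65,-140,110],0.54,0.45],[[90,-190,110],0.72,0.45],[[113,-235,110],0.9,0.45],[[113,-235,110],1.08,0.45],[[113,-235,110],1.26,0.45],[[113,-235,110],1.44,0.45],[[113,-235,110],1.571,0.45],[[113,-235,110],1.571,0.45],[[113,-235,110],1.571,0.45]]'
python3 - <<'E'
from h import *
balls();cups()
f=load('top');c=cloud(f)
for n,x,y in(('y',.450,.290),('r',.4155,.1315),('b',.4025,-.1037)):
    w=c[np.linalg.norm(c[...,:2]-[x,y],axis=-1)<.011];print(n,len(w),np.percentile(w[:,2],[5,50,95]).round(4) if len(w) else '')
E
```

```text
time: 52.38
position: [0.5645, 0.0955, 0.1535]
orientation: [[-0.0, 0.051, 0.999], [-0.0, 0.999, -0.051], [-1.0, -0.0, -0.0]]
force: [-0.0, -0.4, 0.4]
width: 0.0415
side [336.  207.7] 18 [0.0225 0.0927] 0.0496
side [332.8 217.2] 20 [-0.0038  0.0437] 0.0503
side [343.6 218.8] 8 [0.0208 0.0253] 0.0525
side [386.1 304.2] 20 [-0.0116 -0.3177] 0.0641
top [307.2 176.2] 17 [0.023  0.0957] 0.0521
top [330.6 177.1] 17 [0.0234 0.0275] 0.052
top [346.5 178.1] 15 [ 0.0229 -0.0159] 0.0511
top [352.  178.4] 17 [ 0.023  -0.0327] 0.0516
top [323.4 185.9] 17 [-0.0031  0.0487] 0.0519
top [452.6 193. ] 16 [-0.008  -0.3174] 0.0635
side red handle mid [0.4366 0.2068 0.0642] dir 1.296 cup [0.4151 0.1305] [0.4149 0.1312] 0.0331 73
side blue handle mid [ 0.42   -0.026   0.0652] dir 1.351 cup [ 0.4018 -0.1053] [ 0.4029 -0.1039] 0.0323 103
side yellow handle mid [0.465  0.3711 0.0634] dir 1.374 cup [0.4497 0.2914] [0.45   0.2945] 0.0346 46
top red few 0
top blue handle mid [ 0.4205 -0.0221  0.0638] dir 1.366 cup [ 0.4027 -0.1035] [ 0.403  -0.1026] 0.0319 79
top yellow handle mid [0.4667 0.375  0.0643] dir 1.382 cup [0 0] [0 0] 0 0
y 0 
r 63 [5.000e-04 4.200e-03 6.407e-01]
b 45 [0.0002 0.0022 0.0058]
```

```bash
python3 -m creep '[[[-30,-55,0],0,0.45],[[-60,-110,0],0,0.45],[[-60,-160,0],0,0.45],[[-60,-160,0],0,0.45]]'|grep pos
python3 - <<'E'
from h import *
f=snap('top');c=cloud(f)
for n,x,y in(('y',.450,.290),('r',.4155,.1315),('b',.4025,-.1037)):
    w=c[np.linalg.norm(c[...,:2]-[x,y],axis=-1)<.011];print(n,len(w),np.percentile(w[:,2],[5,50,95]).round(4) if len(w) else '')
E
```

```text
position: [0.5042, -0.0686, 0.1541]
y 45 [0.     0.0038 0.0069]
r 45 [-0.0007  0.0024  0.0058]
b 0
```

```bash
python3 -m creep '[[[30,55,0],0,0.45],[[60,110,0],0,0.45],[[60,160,0],0,0.45],[[60,160,0],0,0.45],[[60,160,-50],0,0.45],[[60,160,-97],0,0.45],[[60,160,-97],0,0.45],[[60,160,-97],0,0],[[60,160,-97],0,0],[[60,160,-97],0,0],[[60,160,-97],0,0]]' && python3 -m creep '[[[-15,-1.5,0],0,0],[[-15,-1.5,0],0,0],[[-28,-7,0],0,0],[[-28,-7,0],0,0],[[-40,-17,0],0,0],[[-40,-17,0],0,0],[[-47,-27,0],0,0],[[-47,-27,0],0,0],[[-47,-28,0],0,0]]'
```

```text
time: 54.5
position: [0.5657, 0.0957, 0.0581]
orientation: [[0.003, 0.049, 0.999], [0.001, 0.999, -0.049], [-1.0, 0.001, 0.003]]
force: [1.0, -1.0, 6.7]
width: 0.0164
time: 55.62
position: [0.5183, 0.0678, 0.0579]
orientation: [[0.003, 0.049, 0.999], [0.001, 0.999, -0.049], [-1.0, 0.001, 0.003]]
force: [-0.4, 0.9, 8.8]
width: 0.0165
```

```bash
python3 -m creep '[[[0,0,0],0,0.45],[[0,0,0],0,0.45],[[0,0,52],0,0.45],[[91.5,16,52],0,0.45],[[91.5,16,52],0,0.45],[[91.5,16,2],0,0.45],[[91.5,16,2],0,0.45],[[91.5,16,2],0,0],[[91.5,16,2],0,0],[[91.5,16,2],0,0],[[91.5,16,2],0,0]]'
python3 - <<'E'
from h import *
f=snap('top');c=cloud(f);R=np.stack([(c[...,:2]-CTR)@XD,(c[...,:2]-CTR)@YD],-1)
m=(c[...,2]>.285)&(c[...,2]<.315)&(abs(R[...,1]+.16)<.06)&(abs(R[...,0])<.09);w=R[m];print(m.sum(),np.percentile(w,2,axis=0),np.percentile(w,98,axis=0))
cups()
E
```

```text
time: 57.0
position: [0.6099, 0.0837, 0.0603]
orientation: [[0.002, 0.049, 0.999], [0.001, 0.999, -0.049], [-1.0, 0.001, 0.002]]
force: [-0.9, -0.2, 6.1]
width: 0.017
450 [-0.02588675 -0.17134   ] [ 0.02337743 -0.12344111]
side red handle mid [0.4362 0.2065 0.0641] dir 1.307 cup [0.415  0.1303] [0.4151 0.1331] 0.0336 73
side blue handle mid [ 0.4201 -0.0255  0.0652] dir 1.354 cup [ 0.4024 -0.1053] [ 0.401  -0.1039] 0.0328 102
side yellow handle mid [0.466  0.3701 0.0636] dir 1.354 cup [0.4485 0.2907] [0.447  0.2919] 0.0322 47
top red few 0
top blue handle mid [ 0.4218 -0.0221  0.0635] dir 1.356 cup [ 0.4024 -0.1038] [ 0.4025 -0.1036] 0.0307 76
top yellow handle mid [0.4668 0.3754 0.0627] dir 1.382 cup [0 0] [0 0] 0 0
```

```bash
python3 -m creep '[[[-0.5,-8,0],0,0],[[-1,-20,0],0,0],[[-1.5,-32,0],0,0],[[-2,-44,0],0,0],[[-2.7,-56,0],0,0],[[-3.3,-68,0],0,0],[[-3.8,-80,0],0,0],[[-4.4,-92,0],0,0],[[-5,-104,0],0,0],[[-5.6,-116,0],0,0],[[-6.2,-128,0],0,0],[[-6.8,-140,0],0,0],[[-7.3,-152,0],0,0],[[-8,-164,0],0,0],[[-8.4,-174,0],0,0],[[-8.5,-178,0],0,0],[[-8.5,-178,0],0,0],[[-8.5,-178,0],0,0]]'
cat >> h.py <<'E'
def ptr():
    f=snap('top');hsv=cv2.cvtColor(f['color'],cv2.COLOR_RGB2HSV)
    for n,lo,hi in(('ptr',170,7),('orange',8,19)):
        w=hsv[192:212,375:405].astype(int);m=(((w[...,0]>=lo)|(w[...,0]<=hi)) if n=='ptr' else (w[...,0]>=lo)&(w[...,0]<=hi))&(w[...,1]>(110 if n=='ptr' else 150))
        m&=np.arange(192,212)[:,None]>=(199 if n=='ptr' else 200)
        m&=np.arange(192,212)[:,None]<=(206 if n=='ptr' else 210)
        wt=w[...,1]*m;ys,xs=np.mgrid[192:212,375:405]
        if m.any(): u,v=(xs*wt).sum()/wt.sum(),(ys*wt).sum()/wt.sum();print(n,m.sum(),round(u,2),round(v,2),rail(onz(f,u,v,.013)))
    save(f,'tp',(350,160,450,230),6)
E
python3 - <<'E'
from h import *
ptr()
E
```

```text
time: 59.4
position: [0.6013, -0.0939, 0.0602]
orientation: [[0.002, 0.049, 0.999], [0.001, 0.999, -0.049], [-1.0, 0.001, 0.002]]
force: [-1.4, 1.7, 7.8]
width: 0.0173
ptr 13 390.1 201.54 [-0.033 -0.15 ]
orange 5 388.8 208.2 [-0.0529 -0.1467]
```

View pics/tp.png

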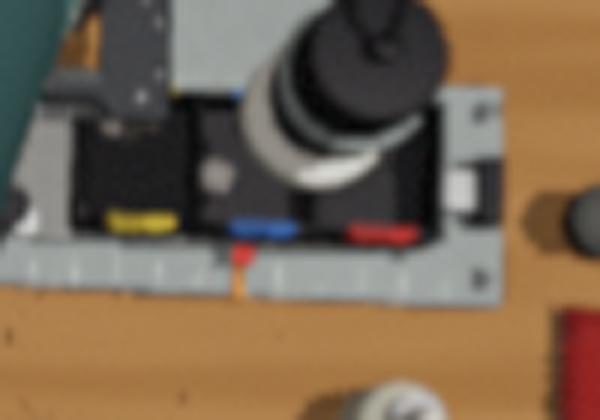

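```bash
python3 -m creep '[[[0,0,0],0,0.45],[[0,0,0],0,0.45],[[0,0,52],0,0.45],[[-30,-5,57],-0.18,0.4],[[-60,-10,57],-0.36,0.3],[[-91.5,-16,57],-0.54,0.3],[[-91.5,-16,57],-0.72,0.3],[[-91.5,-16,57],-0.9,0.3],[[-91.5,-16,57],-1.08,0.3],[[-91.5,-16,57],-1.26,0.3],[[-91.5,-16,57],-1.44,0.3],[[-91.5,-16,57],-1.571,0.3],[[-91.5,-16,57],-1.571,0.3],[[-91.5,-16,57],-1.571,0.3]]'
python3 - <<'E'
from h import *
for n in('side','top'):
    f=snap(n);c=cloud(f);hsv=cv2.cvtColor(f['color'],cv2.COLOR_RGB2HSV)
    m=((hsv[...,0]<8)|(hsv[...,0]>170))&(hsv[...,1]>130)&(c[...,2]>.045)&(c[...,2]<.095)&(np.linalg.norm(c[...,:2]-[.51,-.11],axis=-1)<.03)
    print(n,m.sum(),c[m].min(0).round(4) if m.any() else '',c[m].max(0).round(4) if m.any() else '')
E
```

```text
time: 61.2
position: [0.509, -0.1103, 0.1155]
orientation: [[-0.0, 0.999, -0.047], [-0.0, -0.047, -0.999], [-1.0, -0.0, 0.0]]
force: [0.4, 0.1, 0.6]
width: 0.0274
side 70 [ 0.5021 -0.1208  0.0545] [ 0.5157 -0.1076  0.0891]
top 0
```

```bash
python3 -m creep '[[[0,0,-30],0,0.3],[[0,0,-58],0,0.3],[[0,0,-58],0,0.3],[[0,0,-58],0,0],[[0,0,-58],0,0],[[0,0,-58],0,0]]' && python3 -m creep '[[[8,12.5,0],0,0],[[8,12.5,0],0,0],[[19.5,22,0],0,0],[[19.5,22,0],0,0],[[33,28,0],0,0],[[33,28,0],0,0],[[48,29.5,0],0,0],[[48,29.5,0],0,0],[[49.5,29,0],0,0],[[49.5,29,0],0,0]]'
python3 - <<'E'
from h import *
ptr()
E
```

```text
time: 62.05
position: [0.5092, -0.1105, 0.0583]
orientation: [[0.001, 0.999, -0.049], [0.0, -0.049, -0.999], [-1.0, 0.001, -0.0]]
force: [-2.1, -0.3, 3.1]
width: 0.0161
time: 63.3
position: [0.5565, -0.0829, 0.0578]
orientation: [[-0.004, 0.999, -0.05], [-0.0, -0.05, -0.999], [-1.0, -0.004, 0.001]]
force: [-6.6, -4.2, 12.2]
width: 0.0165
ptr 13 389.86 201.58 [-0.0331 -0.1493]
orange 4 389.0 207.76 [-0.0515 -0.1472]
```

```bash
python3 -m creep '[[[-1,0,0],0,0],[[-1,0,0],0,0.25],[[-1,0,0],0,0.25],[[-1,0,0],0,0.25],[[-1,0,40],0,0.25],[[-1,0,90],0,0.25],[[-20,60,110],0,0.3],[[-20,110,110],0,0.3],[[-20,110,110],0,0.3],[[-20,110,110],0,0.3],[[-20,110,110],0,0.3]]'
python3 - <<'E'
from h import *
ptr();balls();cups()
f=load('side');save(f,'fin',(190,140,410,305),3.6)
c=cloud(f);hsv=cv2.cvtColor(f['color'],cv2.COLOR_RGB2HSV)
m=((hsv[...,0]<8)|(hsv[...,0]>170))&(hsv[...,1]>130)&(c[...,2]>.055)&(c[...,2]<.095)&(np.linalg.norm(c[...,:2]-[.55,-.09],axis=-1)<.05)
print('knob',m.sum(),c[m].min(0).round(4),c[m].max(0).round(4))
E
```

```text
time: 64.72
position: [0.5385, 0.027, 0.1675]
orientation: [[-0.0, 0.999, -0.052], [-0.001, -0.052, -0.999], [-1.0, -0.0, 0.001]]
force: [0.0, -1.0, -0.1]
width: 0.0271
ptr 13 389.87 201.59 [-0.0331 -0.1494]
orange 5 388.8 208.21 [-0.0529 -0.1466]
side [358.5 241. ] 12 [ 0.0211 -0.0852] 0.052
side [355.9 254.9] 22 [-0.0046 -0.1359] 0.0505
side [369.  256.5] 21 [ 0.0206 -0.1508] 0.0509
side [376.8 268.4] 20 [ 0.0205 -0.1974] 0.0521
side [386.7 303.8] 17 [-0.0118 -0.3166] 0.0642
top [452.6 193.1] 15 [-0.0084 -0.3175] 0.0637
top [424.  191.5] 4 [-0.0097 -0.233 ] 0.0753
side red handle mid [0.4353 0.2042 0.0648] dir 1.293 cup [0.4148 0.1298] [0.4132 0.1316] 0.0331 72
side blue handle mid [ 0.4196 -0.0276  0.065 ] dir 1.351 cup [ 0.4017 -0.1055] [ 0.4025 -0.1048] 0.0323 99
side yellow handle mid [0.4653 0.3699 0.0635] dir 1.366 cup [0.4492 0.2914] [0.4495 0.2902] 0.0341 46
top red few 0
top blue handle mid [ 0.4218 -0.022   0.0637] dir 1.361 cup [ 0.4024 -0.1037] [ 0.4027 -0.1039] 0.0306 83
top yellow handle mid [0.4668 0.3753 0.0637] dir 1.377 cup [0.4512 0.2926] [0.4525 0.294 ] 0.0298 60
knob 54 [ 0.549  -0.0952  0.0561] [ 0.5606 -0.082   0.0869]
```

View pics/fin.png

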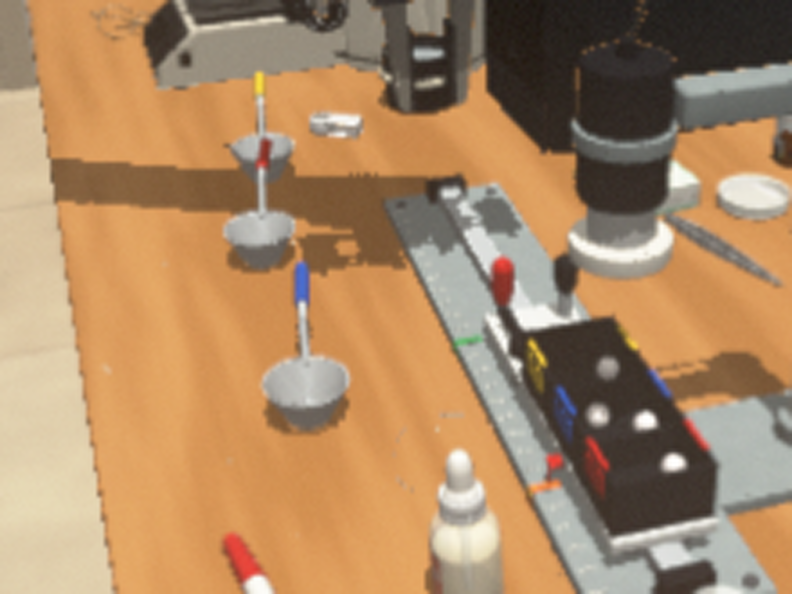

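```bash
python3 -c "from rig import manip;print(manip.close_job())"
```

```text
the job is handed in; nothing more can be done
None
```

The whole sequence ran and the job is handed in at about 65 s of the 208 s. No verdict was reported, so the result rests on my own checks.

**What I did**
- I released the clamp, slid the carriage to the green mark and clamped it there.
- I tipped each cup by rolling it about its gripped handle over the tray's front wall, to about 80°.
- I set the cups upright again with a light grip, then a nudge of the handle.
- I released the clamp, slid the carriage back to the orange mark and clamped it again.

**Last checks**
- **Carriage:** the pointer read within about 1 mm of where I first measured the orange mark. A rougher late reading of the mark differed by about 3 mm, which is within the 4 mm allowed.
- **Clamp:** the lever knob was at its stop, at about 0 rad.
- **Balls:** before the return there were two in blue, two in red and one in yellow, all on the floor. The yellow cup seemed to start with only one. After the return the side view showed four of the five. The second red ball was hidden, so I could not confirm it there.
- **Cups:** all three stand upright. The red and yellow cups measured empty, and the blue one looked empty in the picture. The red cup was knocked about 3 cm aside during the run, while the gripper was not near it, and stayed upright.
- **Surroundings:** I saw no contact with the camera, and the loupe and the dropper bottle look undisturbed. The objective canister was mostly outside my last picture, but a measured point on it had not shifted. The gripper is clear of everything.

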